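# Cover the power modules from the lidded tub

### The arm

A 7-joint arm with a two-finger parallel gripper is mounted at the origin on the work surface. World frame = base frame: x ahead of the robot, y to its left, z up, the work surface at z = 0. Lengths are in m, angles in rad, forces in N, time in s.
With the tool pointing down it reaches from about 0.4 to 0.85 m from the base axis. Payload 4.5 kg.
Tool frame: the origin (TCP) lies midway between the tips of the shut fingers; the grasp point (between the pads) lies 19 mm behind it; x points along the fingers, y is the direction in which the jaws open and shut, and the axes are right-handed (so a half turn about x gives the same grasp; the last joint's range is limited). The gripper opens to 88 mm and grips with 3 to 60 N. Pads are 18 mm wide; open, the fingers measure 123 mm over their backs; the gripper's body (75 mm by 187 mm) begins 45 mm behind the grasp point.
Start: joints at [1.269, 0.689, -0.195, 1.565, 0.157, 0.902, -0.215], TCP at [0.206, -0.59, 0.239] pointing down, gripper open.
Joint ranges: [-3.01, 3.01], [-0.46, 2.08], [-1.47, 1.51], [0.13, 2.56], [-1, 4.14], [0.04, 2.09], [-2.66, 2.66]. Speed limits (rad/s): [2.57, 2.57, 3.14, 3.14, 3.14, 3.14, 3.14].

### API

Orientations are given as a unit quaternion [x, y, z, w].
In Python, from plant import r gives the robot as it stands.
- The arm moves only by the tool arm_command, never from a script. Its argument "plan" is a list of rows, each a list of 5 numbers: the finger opening in m, from 0 to 0.0881, then the shift along the tool's x, y, z in m, then the turn about the tool's x in rad. In form: [[grip, dx, dy, dz, roll], ...]. A call has 1 to 12 rows; each row shifts and turns the commanded pose from where the row before left it, along the tool's axes as they then stand; what a row does not reach is not made up. A row lasts 1/8 s, in which the tool goes at most 62.5 mm and 10.7 degrees, less where a joint would pass 70% of its speed; a pose out of reach is approached as far as the arm can. A call is refused whole if a number of a shift passes 0.0625 or a number of a turn 0.188, either way. A call with a gripper value outside its range is refused whole. The fingers move at their own pace and stop on an object; "force" is the grip in N (left out, the last holds). Time passes only in rows, so rows that do not move let the fingers close. It gives the time, the measured TCP pose, the force and the opening at its end, in the units of the state.
- r.get_state(): the state, without advancing time (a new reading comes with each control period).
- r.snapshot(name): name is "side" or "top"; returns (picture, depth): 420x560x3 uint8, red, green, blue; 420x560 float32, m along the optical axis (not along the pixel's ray), 0 where there is no reading.
- r.calibration(name): a dict with "fx", "fy", "cx", "cy" (pixels), "eye" and "orientation" of the camera in the world. Camera axes: x right, y down, z forward; pixel columns grow to the right and rows downward; lengths in m; the calibration is good to about 2 mm. A picture is of the moment at which its call begins. calibration takes no time and is no camera call.
- r.finish_job(): hands the job in, once; it reports no verdict.
The state is a dict: "clock": time; "q": joint angles; "qd": joint speeds; "joint_torque": joint torques, N m; "tool_pos": TCP position; "eef_rot": TCP orientation; "contact_force": force on the tool from outside, world axes, zero at the start; "moment": the same for the moment, N m; "opening": opening from 0.0 (shut) to 1.0 (fully open).
Only numpy, scipy, OpenCV 4.12 (cv2) and the standard library are available. Lean on these libraries where they do the work, as an engineer would, in place of code of your own. Each camera call takes 0.05 s, during which the arm holds its last target.

### The job

Tip the lid of the parts tub well up by its grip bar (some 15 degrees) with the opposite edge still resting on the tub, then lift it off and stand it rim-down on the bench clear of the tub. Put every blue cover from the tub mouth-down over a power module on the carrier, one to a module and fully home on the plate; then put the lid back on the tub, fully seated. Leave the screw bin, screwdriver, blue housing and bottle where they are.

Things in the scene. Friction and masses are not known exactly. Their poses are not given: they have to be found in the camera images.
- tub: parts tub, a fixed black tray: base plate 240 x 135 x 4 mm, round it a rim (outside 210 x 107 mm, 4 thick, top at z 10 mm), two 26 mm wide lands across (x -38 and +38, top z 9) leave bays 50 wide at x -76, 0, +76. Origin: centre of underside, on the bench; x along the length, z up. The lid stands on the base plate outside the rim and hides the covers
- lid: loose grey lid of the tub, a deep rectangular hood: outside 224 x 121 mm, 46 mm high to its flat top (skirt 3 mm thick, 42 deep inside), 4 mm play to the rim all round; 0.18 kg. Origin: centre of its open underside (4 mm above the tub's origin when seated); x along its length, z up. A black grip bar stands on its top along the -y edge
- lid_grip (a point): point in the lid's grip bar (bar 70 mm long in lid x, 12 mm thick in lid y, standing 28 mm above the top face); this point is on the bar's mid plane, 22 mm above the lid's top face, lid coordinates (0, -42, 68) mm
- lid_heel (a point): middle of the lid's lower edge across from the grip bar, lid coordinates (0, 60.5, 0) mm: the edge it pivots on when tipped up by the bar
- carrier: fixed aluminium assembly carrier, plate 240 x 90 mm, 6 mm thick; x along the row of modules, z up. Origin: centre of the underside, on the bench. Three power modules stand on it: dark posts 24 x 24 mm, sides parallel to the plate's, 50 mm tall (56 mm above the bench), capped with small capacitors to 62 mm
- module0 (a point): foot of power module 0 on the carrier's axis, at the plate's top face (6 mm above the bench), carrier x -75 mm
- module1 (a point): foot of power module 1 on the carrier's axis, at the plate's top face (6 mm above the bench), carrier x 0 mm
- module2 (a point): foot of power module 2 on the carrier's axis, at the plate's top face (6 mm above the bench), carrier x 75 mm
- cover0: module cover: blue aluminium square sleeve 38 x 38 mm outside, 32 x 32 mm inside, 75 mm long, 80 g, closed at the +x end (3 mm), open at the -x end (the mouth). Origin: centre of the long face it first lies on (z from 0 to 38 mm), x along its length from mouth to closed end. Starts lying in a bay of the tub; may be absent
- cover0_mouth (a point): centre of this cover's mouth, cover coordinates (-37.5, 0, 19) mm
- cover0_end (a point): centre of this cover's closed end, cover coordinates (37.5, 0, 19) mm
- cover1: module cover: blue aluminium square sleeve 38 x 38 mm outside, 32 x 32 mm inside, 75 mm long, 80 g, closed at the +x end (3 mm), open at the -x end (the mouth). Origin: centre of the long face it first lies on (z from 0 to 38 mm), x along its length from mouth to closed end. Starts lying in a bay of the tub; may be absent
- cover1_mouth (a point): centre of this cover's mouth, cover coordinates (-37.5, 0, 19) mm
- cover1_end (a point): centre of this cover's closed end, cover coordinates (37.5, 0, 19) mm
- cover2: module cover: blue aluminium square sleeve 38 x 38 mm outside, 32 x 32 mm inside, 75 mm long, 80 g, closed at the +x end (3 mm), open at the -x end (the mouth). Origin: centre of the long face it first lies on (z from 0 to 38 mm), x along its length from mouth to closed end. Starts lying in a bay of the tub; may be absent
- cover2_mouth (a point): centre of this cover's mouth, cover coordinates (-37.5, 0, 19) mm
- cover2_end (a point): centre of this cover's closed end, cover coordinates (37.5, 0, 19) mm
- screw_bin: open black bin for screws, a bystander to be left alone; origin under its centre
- driver: screwdriver, a bystander to be left alone; origin under its centre
- hood: open blue housing, a bystander to be left alone; origin under its centre
- flux: white bottle, a bystander to be left alone; origin under its centre

How it is judged:
On the way, in this order (a step that is already met when the one before it is completed fails the run):
1. the lid is tipped up at its grip bar by more than 8 degrees, the opposite edge still down on the tub (angle between lid's own z axis and vertical between 0.14 and 1.2 rad and z of lid_heel in the frame of tub below 0.02 m and z of lid_grip in the frame of tub above 0.08 m and horizontal distance between lid and tub below 0.05 m), for 0.1 s.
2. the lid stands rim-down on the bench, clear of the tub (horizontal distance between lid and tub above 0.12 m and height (world z) of lid below 0.004 m and angle between lid's own z axis and vertical below 0.05 rad and linear speed of lid below 0.03 m/s and contact force between the fingers and lid below 0.3 N), for 0.2 s.
3. every cover is mouth-down over a module and home on the carrier plate (((horizontal distance between cover0_mouth and module0 below 0.007 m and distance between cover0_mouth and module0 below 0.009 m) or (horizontal distance between cover0_mouth and module1 below 0.007 m and distance between cover0_mouth and module1 below 0.009 m) or (horizontal distance between cover0_mouth and module2 below 0.007 m and distance between cover0_mouth and module2 below 0.009 m)) and angle between each of cover0, cover1, cover2's own x axis and vertical below 0.1 rad and linear speed of each of cover0, cover1, cover2 below 0.03 m/s and ((horizontal distance between cover1_mouth and module0 below 0.007 m and distance between cover1_mouth and module0 below 0.009 m) or (horizontal distance between cover1_mouth and module1 below 0.007 m and distance between cover1_mouth and module1 below 0.009 m) or (horizontal distance between cover1_mouth and module2 below 0.007 m and distance between cover1_mouth and module2 below 0.009 m)) and ((horizontal distance between cover2_mouth and module0 below 0.007 m and distance between cover2_mouth and module0 below 0.009 m) or (horizontal distance between cover2_mouth and module1 below 0.007 m and distance between cover2_mouth and module1 below 0.009 m) or (horizontal distance between cover2_mouth and module2 below 0.007 m and distance between cover2_mouth and module2 below 0.009 m))), for 0.2 s.
At the end, for the whole second after the job is handed in: Each cover present is mouth-down over its own module: mouth centre within 7 mm sideways and 9 mm in all of the module's foot, tilt under 0.1 rad. The lid is on the tub: centred within 10 mm, turned under 0.1 rad, at most 3 mm above its seat, level within 0.04 rad. All at rest (all of step 3 and horizontal distance between lid and tub below 0.01 m and z of lid in the frame of tub below 0.007 m and angle between lid's own z axis and vertical below 0.04 rad and angle between the x axis of lid and the x axis of tub, either way round below 0.1 rad and linear speed of lid below 0.03 m/s); the robot touches nothing.
It fails at once if the open black bin for screws is shifted by more than 30 mm (distance of screw_bin from where it was at the start of the episode above 0.03 m).
It fails at once if the screwdriver is shifted by more than 30 mm (distance of driver from where it was at the start of the episode above 0.03 m).
It fails at once if the open blue housing is shifted by more than 30 mm (distance of hood from where it was at the start of the episode above 0.03 m).
It fails at once if the white bottle is shifted by more than 30 mm (distance of flux from where it was at the start of the episode above 0.03 m).
Of cover0, cover1, cover2 only 2 to 3 are there at a start; the rules pass over those that are not, and their reading is None.
At some moment in a run one of lid, cover0, cover1, cover2 may be knocked a few centimetres aside while the robot is not near it.
Once in a run the grip may slacken for a moment while it holds something.
It also fails if it takes over 208 s, if anything falls off the work surface, if the arm or the gripper's body presses on something with over 40 N, if the wrist force passes 120 N, or if a joint passes its speed limit or range.

## Working session

There is one attempt and no reset: what is moved stays moved. The work goes in short steps, Python scripts to look and compute and a tool call to move; the robot and the scene stay as the last step left them, time stands still between calls to the robot, and variables do not carry over. Pictures are saved under pics/ and viewed, and the job is handed in when it is done.

Besides the shell and the picture viewer there is one more tool, called after "Emit:" by a JSON object that holds its "name" and its "arguments", one argument or row to a line. arm_command: Moves the arm, as the interface text tells. Its arguments: {"type":"object","properties":{"plan":{"type":"array","items":{"type":"array","items":{"type":"number"}}},"force":{"type":"number"}},"required":["plan"]}

```bash
ls; mkdir -p pics
cat > h.py <<'E'
import numpy as np, cv2, json
from scipy.spatial.transform import Rotation as R
from plant import r
def snap(n,f=None):
    im,d=r.snapshot(n)
    im=np.array(im);d=np.array(d)
    if f: cv2.imwrite('pics/'+f+'.png',im[:,:,::-1]); np.savez('pics/'+f+'.npz',im=im,d=d)
    return im,d
def cal(n):
    c=r.calibration(n)
    return c,R.from_quat(c['orientation']).as_matrix(),np.array(c['eye'])
def cloud(n,d):
    c,M,e=cal(n)
    v,u=np.mgrid[0:d.shape[0],0:d.shape[1]]
    p=np.stack([(u-c['cx'])/c['fx']*d,(v-c['cy'])/c['fy']*d,d],-1)
    return p@M.T+e
def ray(n,u,v,z):
    c,M,e=cal(n)
    w=M@np.array([(u-c['cx'])/c['fx'],(v-c['cy'])/c['fy'],1.])
    return e+w*(z-e[2])/w[2]
def st():
    s=r.get_state()
    print(s['clock'],np.round(s['tool_pos'],4),'F',np.round(s['contact_force'],1),'op',s['opening'],'q',np.round(s['q'],2))
    print(np.round(R.from_quat(s['eef_rot']).as_matrix(),3).tolist())
    return s
E
python3 - <<'E'
from h import *
st()
for n in('top','side'):
    snap(n,n+'0'); print(r.calibration(n))
E
```

```text
pics
0.0 [ 0.2057 -0.5895  0.2379] F [0.1 0.4 0.8] op 0.9992485654729754 q [ 1.27  0.69 -0.19  1.57  0.16  0.9  -0.22]
[[-0.001, 0.33, -0.944], [0.002, -0.944, -0.33], [-1.0, -0.002, 0.0]]
{'fx': 473.82315100252384, 'fy': 473.82315100252384, 'cx': 280.37609602414307, 'cy': 209.90218811030758, 'eye': array([0.3194092 , 0.02997767, 1.45391393]), 'orientation': array([ 0.71490392, -0.69349627,  0.06940368, -0.05619991])}
{'fx': 400.96423669499274, 'fy': 400.96423669499274, 'cx': 281.42174923933015, 'cy': 214.31445340604859, 'eye': array([0.32858112, 0.94832988, 0.97242036]), 'orientation': array([-0.12744049,  0.90691821, -0.39768895,  0.05569367])}
```

View pics/top0.png

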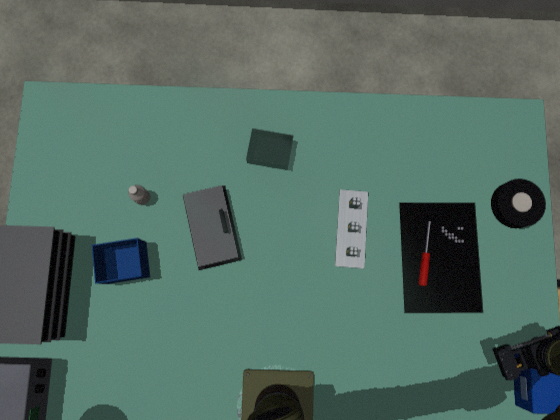

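View pics/side0.png

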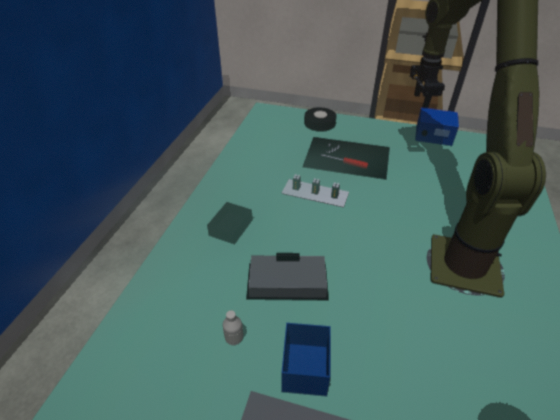

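The top view shows the lid at px (212,227) with its bar at (225,221), the carrier at (352,228), the bin at (270,148), the bottle at (138,194), the housing at (120,262) and the driver at (426,255). Next I measure them.

Run:
```python
from h import *
z=np.load('pics/top0.npz');im,d=z['im'],z['d']
P=cloud('top',d)
H=P[...,2]
for (u,v) in [(212,227),(225,221),(352,240),(270,148),(300,300),(120,262),(138,190),(352,228),(196,200),(230,262)]:
    print((u,v),np.round(P[v,u],4),im[v,u])
def rect(m,name,z):
    c,_=cv2.findContours(m.astype(np.uint8),cv2.RETR_EXTERNAL,cv2.CHAIN_APPROX_NONE)
    c=max(c,key=cv2.contourArea)
    uv=c[:,0,:]
    w=np.array([ray('top',u,v,z)[:2] for u,v in uv])
    b=cv2.minAreaRect((w*1000).astype(np.float32)); print(name,b,cv2.contourArea(c))
    return b
u,v=np.meshgrid(np.arange(560),np.arange(420))
reg=(u>175)&(u<245)&(v>175)&(v<280)
rect(reg&(H>0.035)&(H<0.062),'lid top',0.05)
rect(reg&(H>0.068),'bar',0.078)
rect((u>330)&(u<375)&(v>180)&(v<275)&(im.min(-1)>110),'carrier',0.006)
for a,b in((197,210),(221,234),(246,259)):
    rect((u>343)&(u<366)&(v>a-3)&(v<b+3)&(H>0.045),'mod',0.059)
rect((u>240)&(u<300)&(v>120)&(v<175)&(H>0.02),'bin',0.05)
rect((u>85)&(u<160)&(v>230)&(v<290)&(H>0.02),'hood',0.05)
rect((u>120)&(u<155)&(v>175)&(v<215)&(H>0.02),'flux',0.08)
big=cv2.resize(im[170:290,170:380],None,fx=3.8,fy=3.8,interpolation=cv2.INTER_CUBIC)
cv2.imwrite('pics/top0z.png',big[:,:,::-1])
```

```text
(212, 227) [0.5126 0.2086 0.0587] [85 88 91]
(225, 221) [0.5283 0.1687 0.0818] [22 29 31]
(352, 240) [ 0.4927 -0.2162  0.009 ] [157 162 163]
(270, 148) [0.7801 0.0453 0.002 ] [45 60 54]
(300, 300) [ 0.307  -0.0607 -0.0011] [ 91 131 117]
(120, 262) [0.4042 0.4854 0.0104] [ 26  57 107]
(138, 190) [0.6109 0.4267 0.0891] [67 65 63]
(352, 228) [ 0.5221 -0.2069  0.0628] [148 152 154]
(196, 200) [0.5943 0.2621 0.0498] [87 91 90]
(230, 262) [0.4148 0.1555 0.0007] [35 48 44]
lid top ((520.626220703125, 215.7637939453125), (225.322265625, 121.56958770751953), 15.479645729064941) 2940.0
bar ((531.6708984375, 175.43051147460938), (69.48514556884766, 14.136031150817871), 17.378551483154297) 75.0
carrier ((530.4609985351562, -215.03384399414062), (89.85663604736328, 241.7506866455078), 86.94645690917969) 2139.5
mod ((605.13671875, -217.9864044189453), (24.56913185119629, 27.89531898498535), 1.8649945259094238) 62.5
mod ((530.087158203125, -212.70669555664062), (27.673450469970703, 25.25066566467285), 83.59156799316406) 61.0
mod ((456.8442687988281, -209.1952362060547), (23.91908836364746, 26.721296310424805), 0.18418119847774506) 63.0
bin ((766.1111450195312, 46.78437042236328), (130.1279296875, 109.16702270507812), 81.58740234375) 1352.0
hood ((407.4048767089844, 474.5480651855469), (120.42815399169922, 157.9994354248047), 10.689702987670898) 2087.5
flux ((603.1121826171875, 427.8598937988281), (66.65486907958984, 49.1984977722168), 48.96438980102539) 279.5
```

View pics/top0z.png

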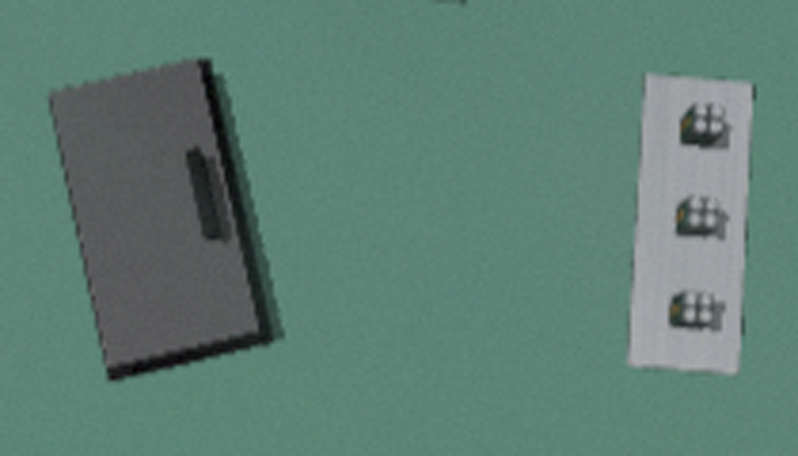

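Emit:
{"name": "arm_command", "arguments": {
  "plan": [
    [0.088,0,-0.02,-0.018,0],
    [0.088,0,-0.044,-0.04,0],
    [0.088,0,-0.044,-0.04,0],
    [0.088,0,-0.044,-0.04,0],
    [0.088,0,-0.044,-0.04,0],
    [0.088,0,-0.044,-0.04,0],
    [0.088,0,-0.044,-0.04,0],
    [0.088,0,-0.044,-0.04,-0.1],
    [0.088,0,0,0,-0.188],
    [0.088,0,0,0,-0.188],
    [0.088,0,0,0,-0.188],
    [0.088,0,0,0,-0.188]
  ],
  "force": 20
}}

```text
clock: 1.6
tool_pos: [0.3791, -0.1821, 0.2386]
eef_rot: [-0.585, -0.397, 0.585, -0.397]
contact_force: [0.1, -0.3, -0.7]
opening: 0.997
```

```bash
cat >> h.py <<'E'
def go(x,y,z,yaw,q=False):
    """tool-frame shift (after the roll) to bring TCP to xyz with jaw axis at yaw deg (mod 180)"""
    s=st(); M=R.from_quat(s['eef_rot']).as_matrix()
    a=np.degrees(np.arctan2(M[1,1],M[0,1]))
    d=(yaw-a+90)%180-90
    roll=-np.radians(d)
    b=np.radians(a+d)
    Y=np.array([np.cos(b),np.sin(b),0]);Z=np.array([np.sin(b),-np.cos(b),0])
    # tool x down: z = x cross y
    Z=np.cross([0,0,-1],Y)
    e=np.array([x,y,z])-s['tool_pos']
    print('yaw now %.1f roll %.3f then dx %.4f dy %.4f dz %.4f (axes y %s z %s)'%(a,roll,-e[2],e@Y,e@Z,np.round(Y,3),np.round(Z,3)))
E
python3 -c "
from h import *
go(.5317,.1753,.2,15.5)"
```

```text
1.6 [ 0.3791 -0.1821  0.2386] F [ 0.1 -0.3 -0.7] op 0.9966348331225858 q [ 0.63  0.45 -0.42  2.14  0.32  0.61 -0.4 ]
[[-0.0, 0.929, -0.37], [0.0, -0.37, -0.929], [-1.0, -0.0, 0.0]]
yaw now -21.7 roll -0.649 then dx 0.0386 dy 0.2426 dz -0.3036 (axes y [0.964 0.267 0.   ] z [ 0.267 -0.964  0.   ])
```

Emit:
{"name": "arm_command", "arguments": {
  "plan": [
    [0.088,0,0,0,-0.162],
    [0.088,0,0,0,-0.162],
    [0.088,0,0,0,-0.162],
    [0.088,0,0,0,-0.163],
    [0.088,0.004,0.035,-0.043,0],
    [0.088,0.004,0.035,-0.043,0],
    [0.088,0.004,0.035,-0.043,0],
    [0.088,0.004,0.035,-0.043,0],
    [0.088,0.004,0.035,-0.043,0],
    [0.088,0.004,0.035,-0.043,0],
    [0.088,0.004,0.033,-0.045,0],
    [0.088,0,0,0,0]
  ]
}}

```text
clock: 3.1
tool_pos: [0.5349, 0.1796, 0.2104]
eef_rot: [0.429, 0.564, -0.427, 0.562]
contact_force: [0.7, -0.0, -0.1]
opening: 0.997
```

```bash
python3 -c "
from h import *
go(.5317,.1753,.057,15.5)
snap('side','s1')"
```

```text
3.1 [0.5349 0.1796 0.2104] F [ 0.7 -0.  -0.1] op 0.9969078846553467 q [-0.09  0.68 -0.53  1.77  0.45  0.8  -0.57]
[[0.001, 0.964, 0.267], [0.005, 0.267, -0.964], [-1.0, 0.002, -0.004]]
yaw now 15.5 roll 0.000 then dx 0.1534 dy -0.0043 dz 0.0033 (axes y [0.964 0.267 0.   ] z [ 0.267 -0.964  0.   ])
```

View pics/s1.png

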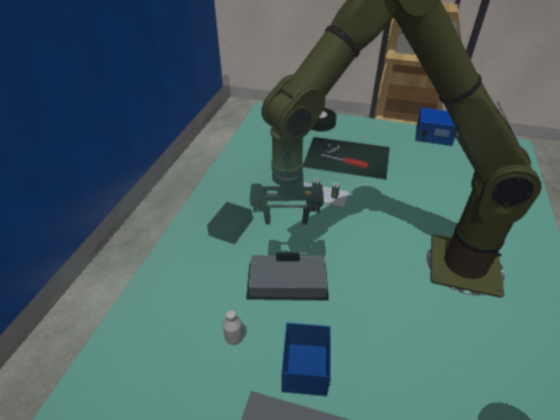

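The gripper hangs over the lid, fingers at px (267,215) and (306,213), with the bar at (288,257). Now I descend with the jaws along the bar.

Emit:
{"name": "arm_command", "arguments": {
  "plan": [
    [0.088,0.03,-0.004,0.003,0],
    [0.088,0.03,0,0,0],
    [0.088,0.03,0,0,0],
    [0.088,0.03,0,0,0],
    [0.088,0.03,0,0,0],
    [0.088,0,0,0,0],
    [0.088,0,0,0,0]
  ]
}}

```text
clock: 4.03
tool_pos: [0.532, 0.1689, 0.0616]
eef_rot: [0.43, 0.561, -0.43, 0.561]
contact_force: [0.2, 0.8, 0.5]
opening: 0.998
```

```bash
python3 -c "
from h import *
go(.5317,.1753,.057,15.5)
snap('side','s2')"
python3 -c "
import cv2
im=cv2.imread('pics/s2.png')[160:320,220:360];cv2.imwrite('pics/s2z.png',cv2.resize(im,None,fx=4,fy=3.7,interpolation=2))"
```

```text
4.025 [0.532  0.1689 0.0616] F [0.2 0.8 0.5] op 0.9978720551160659 q [-0.18  0.89 -0.35  1.89  0.63  0.48 -0.73]
[[0.001, 0.966, 0.26], [-0.0, 0.26, -0.966], [-1.0, 0.001, 0.0]]
yaw now 15.1 roll -0.008 then dx 0.0046 dy 0.0014 dz -0.0063 (axes y [0.964 0.267 0.   ] z [ 0.267 -0.964  0.   ])
```

View pics/s2z.png

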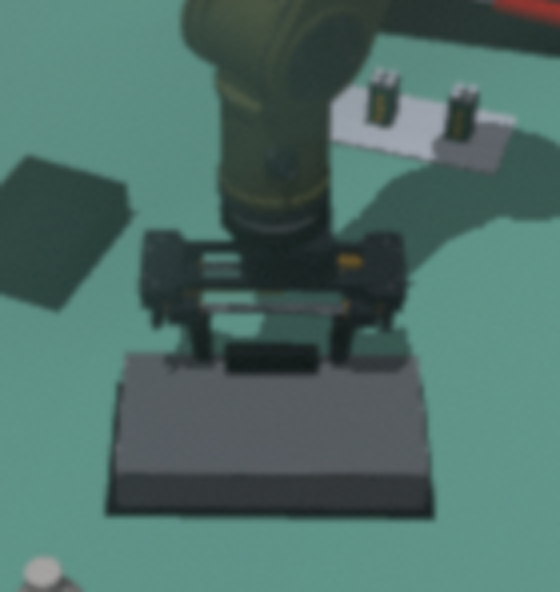

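The fingers straddle the bar (zoomed px 200–345), a few mm off in lid y. I correct that and close gently.

Emit:
{"name": "arm_command", "arguments": {
  "plan": [
    [0.088,0.004,0.001,-0.006,-0.008],
    [0.088,0,0,0,0],
    [0.06,0,0,0,0],
    [0.06,0,0,0,0],
    [0.06,0,0,0,0],
    [0.06,0,0,0,0],
    [0.06,0,0,0,0]
  ],
  "force": 20
}}

```text
clock: 4.95
tool_pos: [0.5309, 0.1756, 0.0568]
eef_rot: [0.427, 0.563, -0.428, 0.563]
contact_force: [-1.2, -0.3, 2.6]
opening: 0.794
```

```bash
python3 -c "
from h import *
go(.5317,.1753,.057,15.5)"
```

```text
4.95 [0.5309 0.1756 0.0568] F [-1.2 -0.3  2.6] op 0.7936175263228039 q [-0.2   0.9  -0.35  1.89  0.64  0.47 -0.73]
[[-0.0, 0.963, 0.269], [-0.0, 0.269, -0.963], [-1.0, -0.0, 0.0]]
yaw now 15.6 roll 0.001 then dx -0.0002 dy 0.0007 dz 0.0005 (axes y [0.964 0.267 0.   ] z [ 0.267 -0.964  0.   ])
```

Emit:
{"name": "arm_command", "arguments": {
  "plan": [
    [0.06,-0.0043,0,-0.0034,0],
    [0.06,-0.0043,0,-0.0034,0],
    [0.06,-0.004,0,-0.0036,0],
    [0.06,-0.004,0,-0.0036,0],
    [0.06,-0.0037,0,-0.004,0],
    [0.06,-0.0037,0,-0.004,0],
    [0.06,0,0,0,0],
    [0.06,0,0,0,0]
  ]
}}

```text
clock: 5.95
tool_pos: [0.5252, 0.1971, 0.0807]
eef_rot: [0.428, 0.563, -0.427, 0.563]
contact_force: [-0.5, 0.8, -2.1]
opening: 0.789
```

Run:
```python
from h import *
st()
im,d=snap('side','s3')
cv2.imwrite('pics/s3z.png',cv2.resize(im[200:320,220:360,::-1],None,fx=4.5,fy=4.5,interpolation=2))
P=cloud('side',d)
E=np.array([[.964,.267],[-.267,.964]])
L=(P[...,:2]-[.5206,.2158])@E.T
H=P[...,2]
for y in range(-60,75,10):
    m=(abs(L[...,0])<.09)&(abs(L[...,1]-y/1000)<.004)&(H<.12)&(H>-.01)
    if m.sum(): print(y,m.sum(),np.round(np.percentile(H[m],[10,50,90]),4))
```

```text
5.95 [0.5252 0.1971 0.0807] F [-0.5  0.8 -2.1] op 0.7886875708932051 q [-0.22  0.86 -0.38  1.87  0.6   0.52 -0.74]
[[0.0, 0.963, 0.269], [0.0, 0.269, -0.963], [-1.0, 0.0, -0.0]]
-40 5 [0.0727 0.0736 0.0739]
-30 55 [0.0727 0.0757 0.0777]
-20 106 [0.0738 0.0787 0.1042]
-10 357 [0.0745 0.086  0.1058]
0 131 [0.0731 0.0749 0.0771]
10 136 [0.0731 0.0751 0.0778]
20 136 [0.0725 0.0752 0.077 ]
30 150 [0.0729 0.075  0.0772]
40 143 [0.0731 0.0748 0.0774]
50 147 [0.0725 0.0749 0.0773]
60 144 [0.073  0.0751 0.0773]
70 316 [0.0003 0.0069 0.0763]
```

View pics/s3z.png

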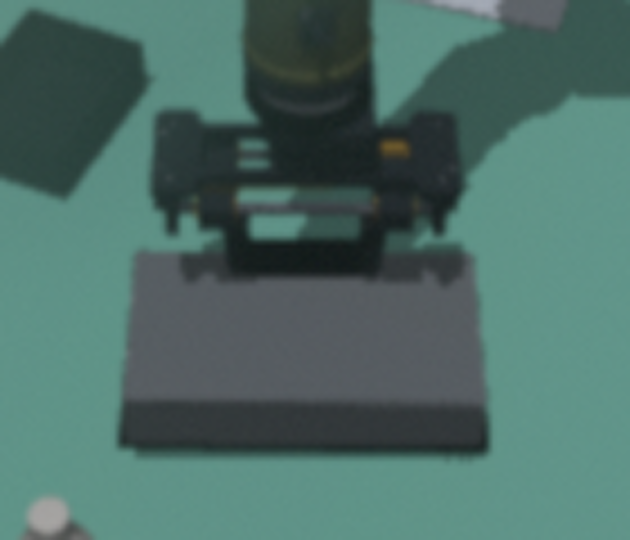

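The lid came up level: its top sits flat at z 75 mm, so the pads hold it rigidly at 20 N. I lower it back, slacken the grip so it can pivot, and repeat the tip.

Emit:
{"name": "arm_command", "arguments": {
  "plan": [
    [0.06,0.0037,0,0.004,0],
    [0.06,0.0037,0,0.004,0],
    [0.06,0.004,0,0.0036,0],
    [0.06,0.004,0,0.0036,0],
    [0.06,0.0043,0,0.0034,0],
    [0.06,0.0043,0,0.0034,0],
    [0.06,0,0,0,0]
  ]
}}

```text
clock: 6.88
tool_pos: [0.5312, 0.1757, 0.0566]
eef_rot: [0.428, 0.563, -0.428, 0.563]
contact_force: [-0.3, 0.2, -0.3]
opening: 0.789
```

Emit:
{"name": "arm_command", "arguments": {
  "plan": [
    [0.06,0,0,0,0],
    [0.06,0,0,0,0],
    [0.06,-0.0043,0,-0.0034,0],
    [0.06,-0.0043,0,-0.0034,0],
    [0.06,-0.004,0,-0.0036,0],
    [0.06,-0.004,0,-0.0036,0],
    [0.06,0,0,0,0]
  ],
  "force": 4
}}

```text
clock: 7.75
tool_pos: [0.5274, 0.1901, 0.0737]
eef_rot: [0.428, 0.563, -0.427, 0.563]
contact_force: [0.1, 0.0, -1.6]
opening: 0.792
```

```bash
cat > lidchk.py <<'E'
import sys
from h import *
st()
im,d=snap('side',sys.argv[1])
cv2.imwrite('pics/%sz.png'%sys.argv[1],cv2.resize(im[200:320,220:360,::-1],None,fx=4.5,fy=4.5,interpolation=2))
P=cloud('side',d)
E=np.array([[.964,.267],[-.267,.964]])
L=(P[...,:2]-[.5206,.2158])@E.T
H=P[...,2]
for y in range(-60,75,10):
    m=(abs(L[...,0])<.09)&(abs(L[...,1]-y/1000)<.004)&(H<.12)&(H>-.01)
    if m.sum(): print(y,m.sum(),np.round(np.percentile(H[m],[10,50,90]),4))
E
python3 lidchk.py s4
```

```text
7.75 [0.5274 0.1901 0.0737] F [ 0.1  0.  -1.6] op 0.7915841442544801 q [-0.21  0.87 -0.37  1.88  0.61  0.51 -0.73]
[[0.001, 0.963, 0.269], [0.001, 0.269, -0.963], [-1.0, 0.001, -0.001]]
-40 60 [0.0683 0.0707 0.0729]
-30 92 [0.0667 0.0698 0.097 ]
-20 361 [0.0658 0.0783 0.0992]
-10 151 [0.0627 0.0655 0.0686]
0 146 [0.0612 0.0635 0.0665]
10 152 [0.0589 0.0617 0.0644]
20 156 [0.0573 0.0603 0.063 ]
30 156 [0.0556 0.0582 0.0609]
40 155 [0.0541 0.0565 0.0593]
50 159 [0.0521 0.0546 0.0567]
60 192 [0.0479 0.053  0.0552]
70 702 [0.0017 0.0293 0.0513]
```

At 4 N it pivots: the tilt is about 10° with the heel down. I continue to about 15°.

Emit:
{"name": "arm_command", "arguments": {
  "plan": [
    [0.06,-0.0037,0,-0.004,0],
    [0.06,-0.0037,0,-0.004,0],
    [0.06,-0.001,0,-0.0012,0],
    [0.06,0,0,0,0],
    [0.06,0,0,0,0]
  ]
}}

```text
clock: 8.43
tool_pos: [0.5249, 0.1983, 0.0817]
eef_rot: [0.428, 0.563, -0.427, 0.563]
contact_force: [-0.3, 0.5, -1.8]
opening: 0.791
```

```bash
python3 lidchk.py s5
```

```text
8.425 [0.5249 0.1983 0.0817] F [-0.3  0.5 -1.8] op 0.7912574084655019 q [-0.22  0.86 -0.38  1.87  0.6   0.52 -0.74]
[[0.0, 0.963, 0.269], [0.0, 0.269, -0.963], [-1.0, 0.0, -0.0]]
-40 26 [0.0768 0.0791 0.0821]
-30 62 [0.0756 0.0789 0.082 ]
-20 99 [0.073  0.0766 0.1033]
-10 352 [0.0719 0.0866 0.1059]
0 159 [0.0684 0.0703 0.0732]
10 168 [0.0652 0.0682 0.0712]
20 175 [0.0624 0.0655 0.0684]
30 165 [0.0602 0.0625 0.065 ]
40 169 [0.0569 0.0598 0.0624]
50 173 [0.0543 0.0573 0.0601]
60 180 [0.0519 0.0544 0.0577]
70 572 [0.0011 0.0207 0.0532]
```

View pics/s5z.png

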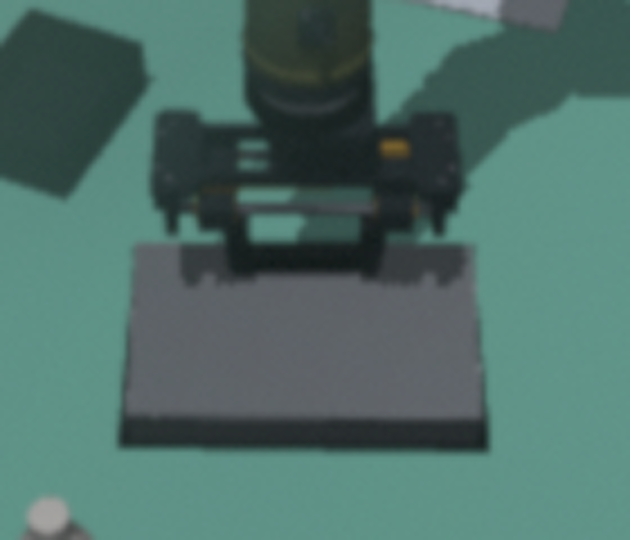

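The tilt is about 15.4° with the heel down. I set it back, grip it firmly, lift it level and carry it 0.225 m along −lid y.

Emit:
{"name": "arm_command", "arguments": {
  "plan": [
    [0.06,0.001,0,0.0012,0],
    [0.06,0.0037,0,0.004,0],
    [0.06,0.0037,0,0.004,0],
    [0.06,0.004,0,0.0036,0],
    [0.06,0.004,0,0.0036,0],
    [0.06,0.0043,0,0.0034,0],
    [0.06,0.0043,0,0.0034,0],
    [0.06,0,0,0,0],
    [0.06,0,0,0,0]
  ]
}}

```text
clock: 9.6
tool_pos: [0.5311, 0.1755, 0.0566]
eef_rot: [0.427, 0.563, -0.428, 0.563]
contact_force: [0.5, -0.4, -1.9]
opening: 0.792
```

Emit:
{"name": "arm_command", "arguments": {
  "plan": [
    [0.06,0,0,0,0],
    [0.06,0,0,0,0],
    [0.06,0,0,0,0],
    [0.06,-0.01,0,0,0],
    [0.06,-0.014,0,0,0],
    [0.06,-0.014,0,0,0],
    [0.06,-0.014,0,0,0],
    [0.06,0,0,0,0]
  ],
  "force": 60
}}

```text
clock: 10.6
tool_pos: [0.532, 0.1762, 0.1102]
eef_rot: [0.429, 0.563, -0.427, 0.564]
contact_force: [0.4, 0.2, -1.6]
opening: 0.786
```

```bash
python3 lidchk.py s6
```

```text
10.6 [0.532  0.1762 0.1102] F [ 0.4  0.2 -1.6] op 0.7859748091477337 q [-0.16  0.82 -0.42  1.86  0.58  0.58 -0.68]
[[0.003, 0.963, 0.268], [0.001, 0.268, -0.963], [-1.0, 0.003, -0.0]]
-60 6 [0.1032 0.1039 0.1044]
-50 49 [0.1023 0.105  0.1068]
-40 64 [0.1034 0.1056 0.1077]
-30 195 [0.1039 0.1069 0.1172]
-20 135 [0.1032 0.1054 0.1073]
-10 130 [0.1034 0.1051 0.1075]
0 125 [0.1031 0.1051 0.1076]
10 146 [0.1028 0.105  0.1072]
20 146 [0.1027 0.1051 0.1073]
30 251 [0.007  0.1025 0.1063]
40 318 [0.0053 0.0141 0.1061]
50 237 [0.0085 0.1032 0.1064]
60 750 [0.0057 0.0806 0.105 ]
70 209 [-0.0005  0.0028  0.0079]
```

View pics/s6z.png

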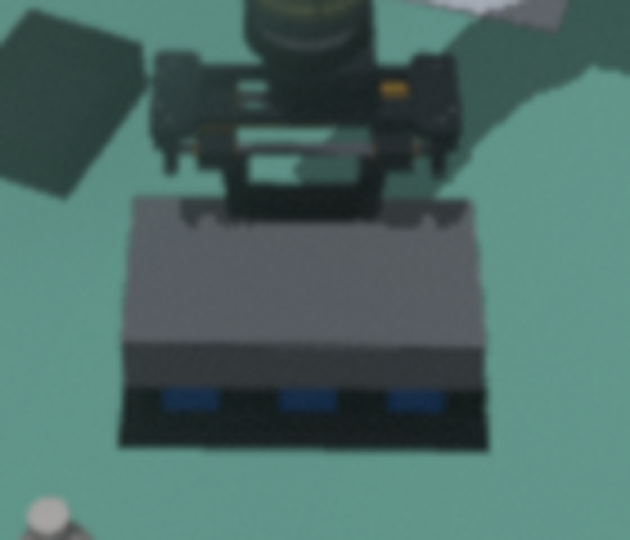

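The lid is level at top z 105 mm, and three blue covers show below it (zoomed px 190, 305, 415). Now I carry it over.

Emit:
{"name": "arm_command", "arguments": {
  "plan": [
    [0.06,0,0,0.025,0],
    [0.06,0,0,0.04,0],
    [0.06,0,0,0.045,0],
    [0.06,0,0,0.045,0],
    [0.06,0,0,0.04,0],
    [0.06,0,0,0.03,0],
    [0.06,0.018,0,0,0],
    [0.06,0.018,0,0,0],
    [0.06,0.015,0,0,0],
    [0.06,0.004,0,0,0],
    [0.06,0,0,0,0],
    [0.06,0,0,0,0]
  ]
}}

```text
clock: 12.15
tool_pos: [0.5921, -0.0407, 0.0542]
eef_rot: [0.428, 0.563, -0.427, 0.564]
contact_force: [-0.1, 0.2, -1.7]
opening: 0.788
```

Run:
```python
from h import *
st()
im,d=snap('side','s7')
P=cloud('side',d);H=P[...,2]
C=np.array([.5206,.2158])+.225*np.array([.267,-.964]);print(C)
E=np.array([[.964,.267],[-.267,.964]])
L=(P[...,:2]-C)@E.T
for y in range(-60,75,10):
    m=(abs(L[...,0])<.09)&(abs(L[...,1]-y/1000)<.004)&(H<.12)&(H>-.01)
    if m.sum(): print(y,m.sum(),np.round(np.percentile(H[m],[10,50,90]),4))
```

```text
12.15 [ 0.5921 -0.0407  0.0542] F [-0.1  0.2 -1.7] op 0.7878410245135458 q [ 0.23  0.94 -0.43  1.78  0.67  0.57 -0.34]
[[0.001, 0.963, 0.269], [-0.0, 0.269, -0.963], [-1.0, 0.001, 0.0]]
[ 0.580675 -0.0011  ]
-60 6 [0.0456 0.0465 0.0482]
-50 39 [0.048  0.0495 0.0518]
-40 98 [0.0477 0.054  0.0794]
-30 242 [0.0487 0.0644 0.0903]
-20 95 [0.0475 0.049  0.0524]
-10 85 [0.0472 0.0491 0.052 ]
0 87 [0.0473 0.0496 0.0526]
10 94 [0.0467 0.0494 0.0522]
20 92 [0.0466 0.0488 0.0516]
30 100 [0.0464 0.0492 0.0512]
40 83 [0.0467 0.0493 0.0517]
50 89 [0.0466 0.049  0.0508]
60 429 [0.0049 0.0287 0.0492]
70 149 [-0.0001  0.0027  0.0418]
```

View pics/s7.png

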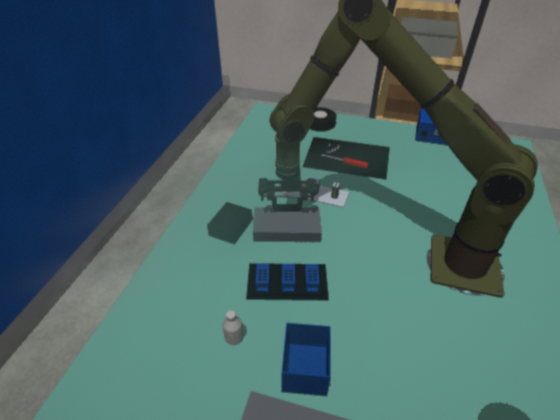

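The tub is open with three covers lying in the bays, at px (262,277), (288,277) and (313,277). The lid hovers about 3 mm above the bench at (288,225). I lower it the rest and release.

Emit:
{"name": "arm_command", "arguments": {
  "plan": [
    [0.06,0.002,0,0,0],
    [0.06,0.0015,0,0,0],
    [0.06,0,0,0,0],
    [0.088,0,0,0,0],
    [0.088,0,0,0,0],
    [0.088,0,0,0,0],
    [0.088,0,0,0,0],
    [0.088,-0.03,0,0,0],
    [0.088,-0.06,0,0,0],
    [0.088,-0.06,0,0,0],
    [0.088,0,0,0,0]
  ]
}}

```text
clock: 13.58
tool_pos: [0.5946, -0.0401, 0.2049]
eef_rot: [0.43, 0.561, -0.425, 0.566]
contact_force: [-0.1, -0.4, -1.2]
opening: 0.998
```

Run:
```python
from h import *
st()
im,d=snap('top','t8')
im2,d2=snap('side','s8')
cv2.imwrite('pics/t8z.png',cv2.resize(im[170:290,165:375,::-1],None,fx=3.8,fy=3.8,interpolation=2))
cv2.imwrite('pics/s8z.png',cv2.resize(im2[200:310,230:345,::-1],None,fx=5,fy=5,interpolation=2))
```

```text
13.575 [ 0.5946 -0.0401  0.2049] F [-0.1 -0.4 -1.2] op 0.9980612836784564 q [ 0.32  0.74 -0.58  1.69  0.51  0.86 -0.21]
[[0.01, 0.963, 0.268], [0.001, 0.268, -0.963], [-1.0, 0.01, 0.002]]
```

View pics/t8z.png

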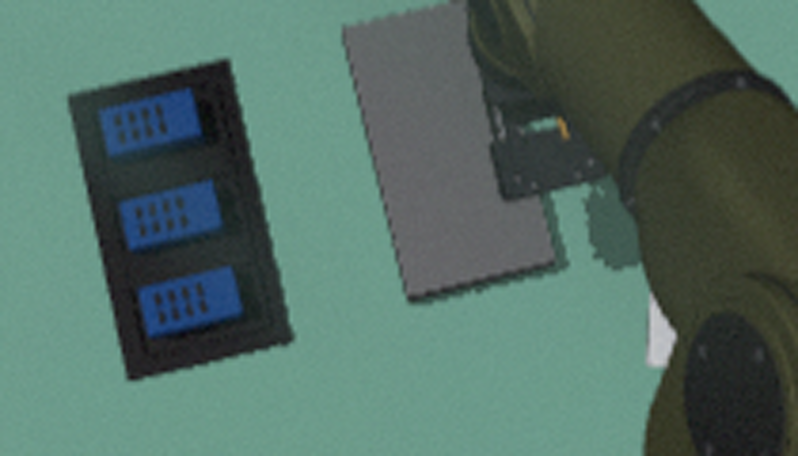

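View pics/s8z.png

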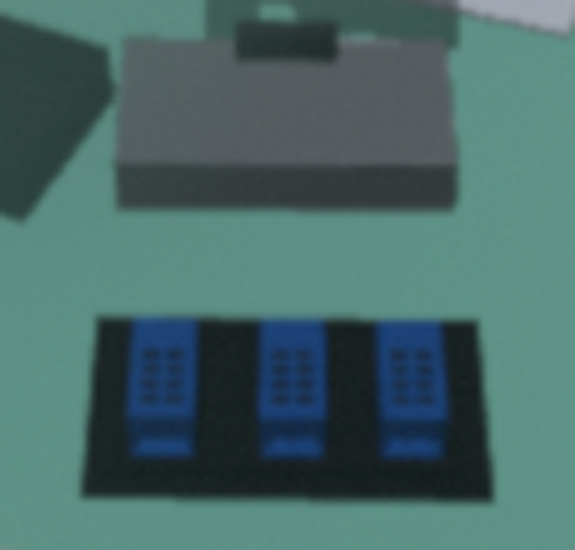

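All three covers lie along tub y with the vents toward +y, and the +y face seems open (a dark band over a lit strip). I verify with depth and measure the poses.

```bash
cat > cov.py <<'E'
from h import *
def covers(f):
    z=np.load('pics/%s.npz'%f);im,d=z['im'].astype(int),z['d']
    P=cloud('top',d)
    m=(im[...,2]>im[...,0]*1.7)&(im[...,2]>75)&(P[...,2]>.03)
    u,v=np.meshgrid(np.arange(560),np.arange(420)); m&=(u>160)&(u<330)
    m=cv2.morphologyEx(m.astype(np.uint8),cv2.MORPH_CLOSE,np.ones((5,5)))
    cs,_=cv2.findContours(m,cv2.RETR_EXTERNAL,cv2.CHAIN_APPROX_NONE)
    for c in cs:
        if cv2.contourArea(c)<60: continue
        h=np.median(P[...,2][m.astype(bool)])
        w=np.array([ray('top',a,b,.042)[:2] for a,b in c[:,0]])*1000
        print(cv2.minAreaRect(w.astype(np.float32)),c[:,0].mean(0),h)
if __name__=='__main__':
    import sys
    covers(sys.argv[1])
E
python3 cov.py t8
python3 - <<'E'
from h import *
z=np.load('pics/s8.npz');d=z['d'];P=cloud('side',d);im=z['im']
E=np.array([[.964,.267],[-.267,.964]])
for u in (262,288,312):
    for v in range(276,296,2): print(u,v,np.round((P[v,u,:2]-[.5206,.2158])@E.T,3),round(P[v,u,2],3),im[v,u])
# lid
z=np.load('pics/t8.npz');P=cloud('top',z['d'])
print(np.round(P[180:250:10,265,2],3))
E
```

```text
((450.1743469238281, 198.90887451171875), (38.532432556152344, 75.2820053100586), 15.966859817504883) [214.75362319 248.68115942] 0.04301110126093266
((518.2177734375, 218.01055908203125), (39.83924865722656, 74.66522979736328), 16.048606872558594) [209.54285714 226.01428571] 0.04301110126093266
((591.3742065429688, 238.6725616455078), (39.11559295654297, 74.80333709716797), 16.24690055847168) [204.1884058  201.71014493] 0.04301110126093266
262 276 [0.074 0.014] 0.041 [ 28  61 104]
262 278 [0.073 0.024] 0.044 [ 28  61 107]
262 280 [0.073 0.031] 0.044 [ 30  62 108]
262 282 [0.072 0.041] 0.047 [ 28  62 111]
262 284 [0.075 0.02 ] 0.011 [21 46 75]
262 286 [0.074 0.025] 0.008 [23 47 74]
262 288 [0.074 0.034] 0.01 [ 28  63 113]
262 290 [0.074 0.041] 0.01 [ 27  60 103]
262 292 [0.074 0.043] 0.002 [26 36 40]
262 294 [0.073 0.056] 0.011 [24 33 33]
288 276 [-0.003  0.012] 0.039 [ 27  58 102]
288 278 [-0.003  0.023] 0.044 [ 27  61 108]
288 280 [-0.003  0.029] 0.043 [ 27  60 106]
288 282 [-0.002  0.036] 0.042 [ 26  61 113]
288 284 [-0.003  0.018] 0.009 [19 45 77]
288 286 [-0.003  0.022] 0.004 [17 42 70]
288 288 [-0.003  0.034] 0.011 [ 24  56 101]
288 290 [-0.003  0.04 ] 0.009 [ 26  59 103]
288 292 [-0.003  0.045] 0.007 [25 34 41]
288 294 [-0.003  0.055] 0.01 [22 30 31]
312 276 [-0.073  0.014] 0.043 [ 25  58 102]
312 278 [0.01  0.757] 0.972 [ 27  61 110]
312 280 [-0.072  0.028] 0.042 [ 26  57 100]
312 282 [-0.072  0.039] 0.047 [ 28  66 117]
312 284 [-0.072  0.042] 0.041 [23 49 82]
312 286 [-0.075  0.021] 0.004 [21 45 73]
312 288 [-0.074  0.033] 0.01 [ 27  61 109]
312 290 [-0.074  0.037] 0.006 [ 24  58 105]
312 292 [-0.074  0.043] 0.004 [21 33 41]
312 294 [-0.073  0.053] 0.008 [20 29 30]
[ 0.046  0.048  0.043  0.048  0.026  0.004 -0.003]
```

The mouths are all toward +tub y (rays enter below the top face), so the closed ends are at −y. My plan is to grip near the closed end lightly so the cover swings mouth-down. I start with the −x cover.

```bash
python3 -c "
from h import *
go(.4587,.1691,.12,16)"
```

```text
13.675 [ 0.5914 -0.0412  0.2003] F [ 0.3  0.1 -1.3] op 0.9928157849207835 q [ 0.31  0.74 -0.57  1.69  0.51  0.86 -0.21]
[[0.0, 0.963, 0.268], [-0.001, 0.268, -0.963], [-1.0, 0.0, 0.001]]
yaw now 15.6 roll -0.007 then dx 0.0803 dy -0.0696 dz -0.2388 (axes y [0.961 0.276 0.   ] z [ 0.276 -0.961  0.   ])
```

Emit:
{"name": "arm_command", "arguments": {
  "plan": [
    [0.06,0,-0.01,-0.03,-0.007],
    [0.06,0,-0.012,-0.042,0],
    [0.06,0,-0.012,-0.042,0],
    [0.06,0,-0.012,-0.042,0],
    [0.06,0.02,-0.012,-0.042,0],
    [0.06,0.03,-0.012,-0.041,0],
    [0.06,0.03,0,0,0],
    [0.06,0,0,0,0],
    [0.06,0,0,0,0]
  ]
}}

```text
clock: 14.8
tool_pos: [0.4586, 0.169, 0.12]
eef_rot: [0.425, 0.565, -0.426, 0.564]
contact_force: [0.6, 1.0, -0.7]
opening: 0.676
```

```bash
python3 -c "
from h import *
go(.4587,.1691,.013,16)"
```

```text
14.8 [0.4586 0.169  0.12  ] F [ 0.6  1.  -0.7] op 0.6764938923224391 q [-0.2   0.74 -0.4   2.07  0.64  0.46 -0.82]
[[-0.001, 0.962, 0.274], [-0.001, 0.274, -0.962], [-1.0, -0.001, 0.001]]
yaw now 15.9 roll -0.001 then dx 0.1070 dy 0.0001 dz -0.0001 (axes y [0.961 0.276 0.   ] z [ 0.276 -0.961  0.   ])
```

Emit:
{"name": "arm_command", "arguments": {
  "plan": [
    [0.06,0.03,0,0,0],
    [0.06,0.03,0,0,0],
    [0.06,0.025,0,0,0],
    [0.06,0.016,0,0,0],
    [0.06,0.006,0,0,0],
    [0.06,0,0,0,0],
    [0.03,0,0,0,0],
    [0.03,0,0,0,0],
    [0.03,0,0,0,0],
    [0.03,0,0,0,0]
  ],
  "force": 4
}}

```text
clock: 16.05
tool_pos: [0.4588, 0.1696, 0.0137]
eef_rot: [0.426, 0.564, -0.426, 0.565]
contact_force: [0.5, -0.5, 5.1]
opening: 0.431
```

```bash
python3 -c "
from h import *
go(.4587,.1691,.013,16)"
```

```text
16.05 [0.4588 0.1696 0.0137] F [ 0.5 -0.5  5.1] op 0.43135470600652576 q [-0.36  0.93 -0.14  2.11  0.81  0.16 -0.97]
[[0.001, 0.961, 0.275], [-0.0, 0.275, -0.961], [-1.0, 0.001, 0.0]]
yaw now 16.0 roll -0.000 then dx 0.0007 dy -0.0002 dz 0.0004 (axes y [0.961 0.276 0.   ] z [ 0.276 -0.961  0.   ])
```

Emit:
{"name": "arm_command", "arguments": {
  "plan": [
    [0.03,-0.015,0,0,0],
    [0.03,-0.03,0,0,0],
    [0.03,-0.035,0,0,0],
    [0.03,0,0,0,0],
    [0.03,0,0,0,0]
  ]
}}

```text
clock: 16.68
tool_pos: [0.4584, 0.1693, 0.0927]
eef_rot: [0.425, 0.565, -0.426, 0.565]
contact_force: [0.3, -0.4, -1.0]
opening: 0.428
```

Run:
```python
from h import *
st()
im2,d2=snap('side','s9')
cv2.imwrite('pics/s9z.png',cv2.resize(im2[190:310,230:370,::-1],None,fx=5,fy=5,interpolation=2))
```

```text
16.675 [0.4584 0.1693 0.0927] F [ 0.3 -0.4 -1. ] op 0.428395690678463 q [-0.23  0.79 -0.36  2.08  0.71  0.39 -0.88]
[[-0.0, 0.961, 0.275], [-0.0, 0.275, -0.961], [-1.0, -0.001, 0.0]]
```

View pics/s9z.png

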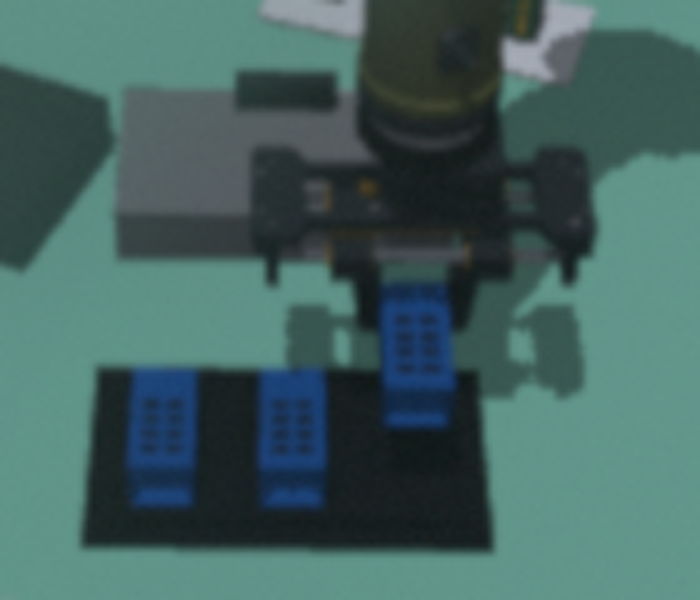

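It is partly tilted. I drop the force to the 3 N minimum and wait.

Emit:
{"name": "arm_command", "arguments": {
  "plan": [
    [0.03,0,0,0,0],
    [0.03,0,0,0,0],
    [0.03,-0.04,0,0,0],
    [0.03,-0.01,0,0,0],
    [0.03,0,0,0,0],
    [0.03,0,0,0,0]
  ],
  "force": 3
}}

```text
clock: 17.48
tool_pos: [0.4581, 0.1692, 0.1423]
eef_rot: [0.425, 0.565, -0.426, 0.564]
contact_force: [-0.0, -0.3, -1.0]
opening: 0.433
```

```bash
cat > held.py <<'E'
import sys
from h import *
s=st()
im,d=snap('side',sys.argv[1])
z=np.array(s['tool_pos']);
c,M,e=cal('side');p=M.T@(z-e);u=int(c['cx']+c['fx']*p[0]/p[2]);v=int(c['cy']+c['fy']*p[1]/p[2])
u0=max(0,u-60);v0=max(0,v-50)
cv2.imwrite('pics/%sz.png'%sys.argv[1],cv2.resize(im[v0:v0+110,u0:u0+130,::-1],None,fx=5,fy=5,interpolation=2))
P=cloud('side',d);i=im.astype(int)
Mt=R.from_quat(s['eef_rot']).as_matrix()
m=(i[...,2]>i[...,0]*1.7)&(i[...,2]>60)
Q=(P-z)@Mt   # tool frame: x down,y jaw,z
m&=(abs(Q[...,1])<.017)&(abs(Q[...,2])<.1)&(Q[...,0]<.09)&(Q[...,0]>-.06)
print('n',m.sum())
q=Q[m]
for a in np.arange(-.1,.06,.01):
    k=abs(q[:,2]-a)<.005
    if k.sum(): print('toolz %.3f n %d down(rel TCP) min %.4f med %.4f max %.4f'%(a,k.sum(),np.percentile(q[k,0],5),np.median(q[k,0]),np.percentile(q[k,0],95)))
E
python3 held.py s10
```

```text
17.475 [0.4581 0.1692 0.1423] F [-0.  -0.3 -1. ] op 0.4332466505290167 q [-0.16  0.71 -0.47  2.05  0.62  0.52 -0.8 ]
[[-0.001, 0.961, 0.275], [-0.001, 0.275, -0.961], [-1.0, -0.002, 0.001]]
n 353
toolz -0.070 n 40 down(rel TCP) min -0.0074 med -0.0035 max 0.0015
toolz -0.060 n 59 down(rel TCP) min -0.0111 med -0.0070 max 0.0291
toolz -0.050 n 66 down(rel TCP) min -0.0140 med -0.0105 max 0.0298
toolz -0.040 n 46 down(rel TCP) min -0.0186 med -0.0161 max -0.0127
toolz -0.030 n 48 down(rel TCP) min -0.0240 med -0.0198 max -0.0166
toolz -0.020 n 45 down(rel TCP) min -0.0265 med -0.0241 max -0.0192
toolz -0.010 n 40 down(rel TCP) min -0.0309 med -0.0273 max -0.0239
toolz -0.000 n 9 down(rel TCP) min -0.0298 med -0.0285 max -0.0266
```

View pics/s10z.png

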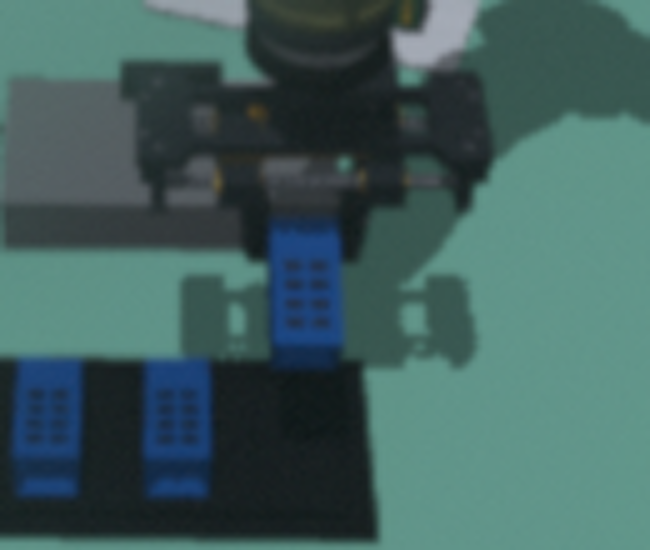

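Emit:
{"name": "arm_command", "arguments": {
  "plan": [
    [0.03,-0.06,0,0,0],
    [0.03,-0.04,0,0,0],
    [0.03,-0.02,0,0,0],
    [0.03,-0.01,0,0,0],
    [0.03,0.01,0,0,0],
    [0.03,0.025,0,0,0],
    [0.03,0.04,0,0,0],
    [0.03,0.055,0,0,0],
    [0.03,0,0,0,0],
    [0.03,0,0,0,0]
  ]
}}

```text
clock: 18.77
tool_pos: [0.4585, 0.1701, 0.1435]
eef_rot: [0.425, 0.565, -0.425, 0.565]
contact_force: [0.6, 0.4, 0.1]
opening: 0.426
```

```bash
python3 held.py s11
```

```text
18.775 [0.4585 0.1701 0.1435] F [0.6 0.4 0.1] op 0.42641222315916516 q [-0.15  0.71 -0.48  2.05  0.63  0.53 -0.81]
[[-0.0, 0.961, 0.276], [0.0, 0.276, -0.961], [-1.0, -0.0, -0.0]]
n 334
toolz -0.060 n 28 down(rel TCP) min 0.0244 med 0.0299 max 0.0327
toolz -0.050 n 67 down(rel TCP) min 0.0153 med 0.0213 max 0.0282
toolz -0.040 n 65 down(rel TCP) min 0.0005 med 0.0092 max 0.0170
toolz -0.030 n 64 down(rel TCP) min -0.0110 med -0.0030 max 0.0054
toolz -0.020 n 77 down(rel TCP) min -0.0230 med -0.0162 max -0.0058
toolz -0.010 n 21 down(rel TCP) min -0.0269 med -0.0239 max -0.0213
toolz -0.000 n 7 down(rel TCP) min -0.0138 med -0.0132 max -0.0117
toolz 0.010 n 5 down(rel TCP) min -0.0108 med -0.0097 max -0.0093
```

View pics/s11z.png

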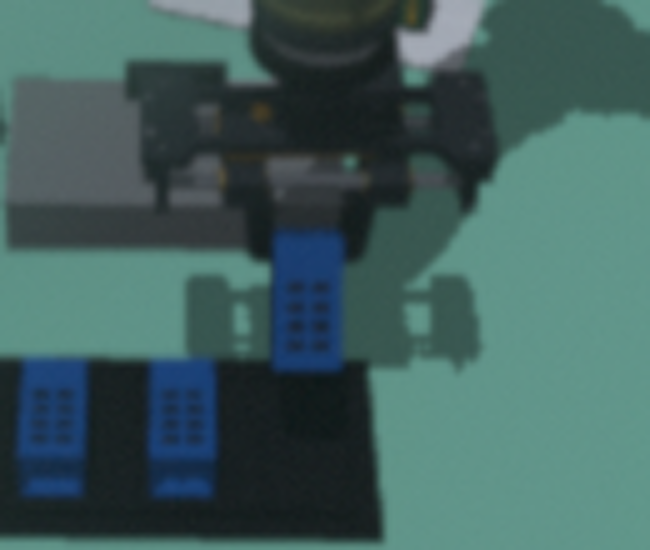

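The bounce works; the tilt is now about 51°. One more, adding lateral jerks.

Emit:
{"name": "arm_command", "arguments": {
  "plan": [
    [0.03,-0.06,0,-0.02,0],
    [0.03,-0.04,0,-0.01,0],
    [0.03,-0.02,0,0,0],
    [0.03,-0.01,0,0.005,0],
    [0.03,0.01,0,0.01,0],
    [0.03,0.025,0,0.02,0],
    [0.03,0.04,0,0.035,0],
    [0.03,0.055,0,0.04,0],
    [0.03,0,0,0,0],
    [0.03,0,0,-0.04,0],
    [0.03,0,0,0,0],
    [0.03,0,0,0,0]
  ]
}}

```text
clock: 20.32
tool_pos: [0.4685, 0.134, 0.1469]
eef_rot: [0.425, 0.565, -0.426, 0.565]
contact_force: [-0.2, -1.2, -0.7]
opening: 0.43
```

```bash
python3 held.py s12
```

```text
20.325 [0.4685 0.134  0.1469] F [-0.2 -1.2 -0.7] op 0.42966878264870484 q [-0.07  0.7  -0.49  2.05  0.63  0.54 -0.74]
[[-0.0, 0.961, 0.276], [-0.0, 0.276, -0.961], [-1.0, -0.001, 0.0]]
n 326
toolz -0.040 n 57 down(rel TCP) min 0.0330 med 0.0448 max 0.0530
toolz -0.030 n 110 down(rel TCP) min 0.0034 med 0.0198 max 0.0375
toolz -0.020 n 93 down(rel TCP) min -0.0192 med -0.0082 max 0.0050
toolz -0.010 n 20 down(rel TCP) min -0.0179 med -0.0170 max -0.0152
toolz -0.000 n 21 down(rel TCP) min -0.0161 med -0.0138 max -0.0122
toolz 0.010 n 16 down(rel TCP) min -0.0121 med -0.0104 max -0.0080
toolz 0.020 n 9 down(rel TCP) min -0.0088 med -0.0086 max -0.0064
```

View pics/s12z.png

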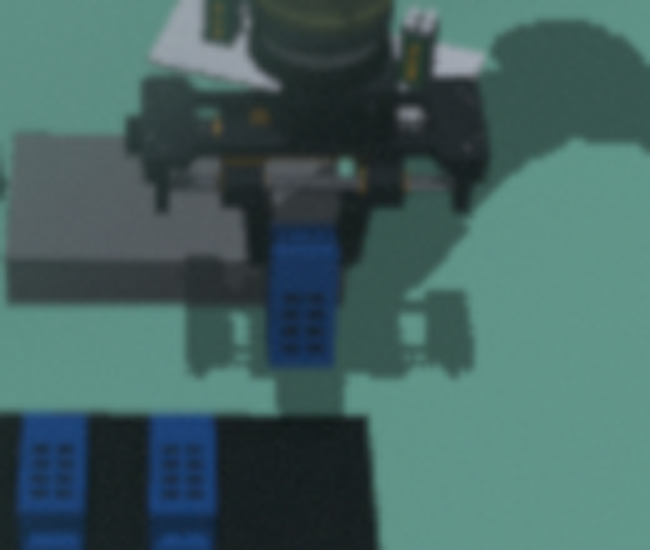

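The tilt is about 70° (face slope 2.65). I move to open bench near (0.42, −0.02), then press and drag it flat onto its mouth.

```bash
python3 -c "
from h import *
go(.425,-.02,.10,16)"
```

```text
20.375 [0.4687 0.1334 0.1469] F [0.  0.  0.3] op 0.4328608566687963 q [-0.07  0.7  -0.49  2.05  0.63  0.54 -0.74]
[[-0.0, 0.961, 0.275], [-0.001, 0.275, -0.961], [-1.0, -0.0, 0.001]]
yaw now 16.0 roll -0.001 then dx 0.0469 dy -0.0843 dz 0.1355 (axes y [0.961 0.276 0.   ] z [ 0.276 -0.961  0.   ])
```

Emit:
{"name": "arm_command", "arguments": {
  "plan": [
    [0.03,0,-0.007,0.012,0],
    [0.03,0,-0.014,0.022,0],
    [0.03,0,-0.016,0.025,0],
    [0.03,0,-0.016,0.025,0],
    [0.03,0,-0.016,0.025,0],
    [0.03,0.01,-0.01,0.018,0],
    [0.03,0.02,-0.005,0.008,0],
    [0.03,0.025,0,0,0],
    [0.03,0.02,0,0,0],
    [0.03,0.01,0,0,0],
    [0.03,0,0,0,0]
  ],
  "force": 4
}}

```text
clock: 21.75
tool_pos: [0.4245, -0.02, 0.0617]
eef_rot: [0.425, 0.565, -0.427, 0.564]
contact_force: [-0.1, -0.4, -0.5]
opening: 0.432
```

```bash
python3 held.py s13
```

```text
21.75 [ 0.4245 -0.02    0.0617] F [-0.1 -0.4 -0.5] op 0.4324467080468475 q [-0.01  0.82 -0.09  2.29  1.01  0.08 -0.8 ]
[[-0.001, 0.962, 0.274], [-0.001, 0.274, -0.962], [-1.0, -0.002, 0.001]]
n 265
toolz -0.040 n 44 down(rel TCP) min 0.0250 med 0.0372 max 0.0482
toolz -0.030 n 97 down(rel TCP) min -0.0059 med 0.0181 max 0.0573
toolz -0.020 n 76 down(rel TCP) min -0.0235 med -0.0109 max 0.0090
toolz -0.010 n 16 down(rel TCP) min -0.0231 med -0.0210 max -0.0194
toolz -0.000 n 17 down(rel TCP) min -0.0200 med -0.0181 max -0.0168
toolz 0.010 n 13 down(rel TCP) min -0.0158 med -0.0142 max -0.0126
```

View pics/s13z.png

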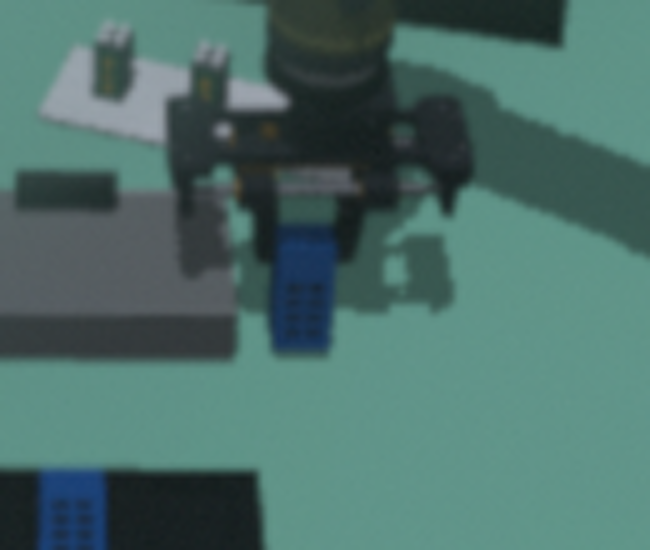

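Joint 6 is near its limit (0.08) here at short reach. I use the 97 mm strip between lid and tub, around (0.549, 0.112), instead.

```bash
python3 -c "
from h import *
go(.549,.112,.06,16)"
```

```text
21.8 [ 0.4248 -0.0198  0.062 ] F [-0.2 -0.4 -0.7] op 0.4318538470418283 q [-0.01  0.81 -0.09  2.29  1.01  0.08 -0.8 ]
[[-0.001, 0.962, 0.274], [-0.001, 0.274, -0.962], [-1.0, -0.001, 0.001]]
yaw now 15.9 roll -0.001 then dx 0.0020 dy 0.1557 dz -0.0924 (axes y [0.961 0.276 0.   ] z [ 0.276 -0.961  0.   ])
```

Emit:
{"name": "arm_command", "arguments": {
  "plan": [
    [0.03,-0.025,0,-0.015,0],
    [0.03,-0.025,0.01,-0.025,0],
    [0.03,-0.01,0.02,-0.026,0],
    [0.03,0,0.03,-0.026,0],
    [0.03,0,0.035,0,0],
    [0.03,0,0.031,0,0],
    [0.03,0,0.02,0,0],
    [0.03,0.01,0.01,0,0],
    [0.03,0.025,0,0,0],
    [0.03,0.02,0,0,0],
    [0.03,0.007,0,0,0],
    [0.03,0,0,0,0]
  ]
}}

```text
clock: 23.3
tool_pos: [0.5493, 0.1123, 0.0599]
eef_rot: [0.425, 0.565, -0.426, 0.565]
contact_force: [0.4, 0.8, -0.8]
opening: 0.428
```

```bash
python3 held.py s14
```

```text
23.3 [0.5493 0.1123 0.0599] F [ 0.4  0.8 -0.8] op 0.42812182179890457 q [-0.02  0.91 -0.45  1.88  0.74  0.53 -0.7 ]
[[-0.001, 0.961, 0.276], [-0.0, 0.276, -0.961], [-1.0, -0.001, 0.0]]
n 380
toolz -0.100 n 16 down(rel TCP) min 0.0136 med 0.0172 max 0.0178
toolz -0.090 n 31 down(rel TCP) min 0.0138 med 0.0173 max 0.0192
toolz -0.080 n 28 down(rel TCP) min 0.0143 med 0.0172 max 0.0189
toolz -0.070 n 1 down(rel TCP) min 0.0200 med 0.0200 max 0.0200
toolz -0.040 n 50 down(rel TCP) min 0.0237 med 0.0387 max 0.0579
toolz -0.030 n 101 down(rel TCP) min -0.0002 med 0.0193 max 0.0588
toolz -0.020 n 93 down(rel TCP) min -0.0254 med -0.0137 max 0.0032
toolz -0.010 n 17 down(rel TCP) min -0.0241 med -0.0228 max -0.0212
toolz -0.000 n 17 down(rel TCP) min -0.0222 med -0.0200 max -0.0167
toolz 0.010 n 15 down(rel TCP) min -0.0194 med -0.0166 max -0.0141
toolz 0.020 n 5 down(rel TCP) min -0.0134 med -0.0132 max -0.0110
toolz 0.050 n 3 down(rel TCP) min 0.0201 med 0.0207 max 0.0215
```

View pics/s14z.png

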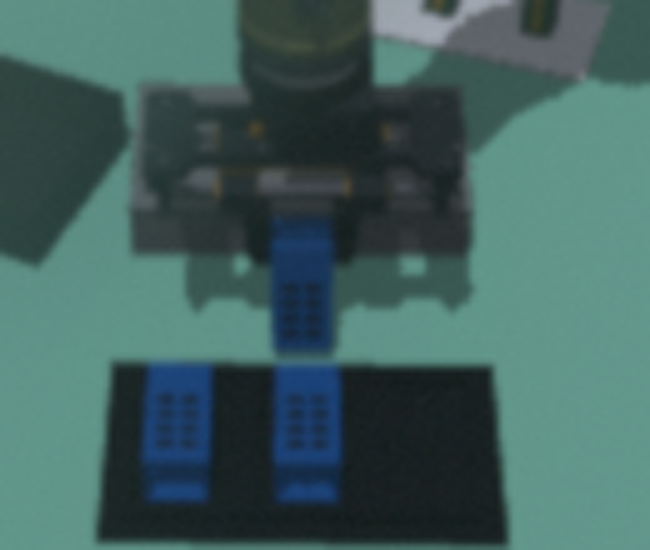

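Emit:
{"name": "arm_command", "arguments": {
  "plan": [
    [0.03,0,0,0.01,0],
    [0.03,0.002,0,0.008,0],
    [0.03,0.003,0,0,0],
    [0.03,0.002,0,-0.003,0],
    [0.03,0.002,0,-0.004,0],
    [0.03,0.002,0,-0.004,0],
    [0.03,0.002,0,-0.004,0],
    [0.03,0,0,0,0]
  ]
}}

```text
clock: 24.35
tool_pos: [0.5506, 0.1104, 0.0473]
eef_rot: [0.426, 0.565, -0.425, 0.565]
contact_force: [-1.9, 1.0, 4.3]
opening: 0.428
```

```bash
python3 held.py s15
```

```text
24.35 [0.5506 0.1104 0.0473] F [-1.9  1.   4.3] op 0.4276545243075802 q [-0.03  0.93 -0.43  1.88  0.76  0.5  -0.71]
[[0.0, 0.961, 0.276], [0.001, 0.276, -0.961], [-1.0, 0.001, -0.001]]
n 285
toolz -0.100 n 14 down(rel TCP) min -0.0005 med 0.0035 max 0.0063
toolz -0.090 n 25 down(rel TCP) min 0.0018 med 0.0044 max 0.0062
toolz -0.080 n 23 down(rel TCP) min 0.0017 med 0.0042 max 0.0085
toolz -0.040 n 11 down(rel TCP) min 0.0447 med 0.0457 max 0.0494
toolz -0.030 n 31 down(rel TCP) min -0.0265 med 0.0031 max 0.0425
toolz -0.020 n 110 down(rel TCP) min -0.0311 med -0.0143 max 0.0410
toolz -0.010 n 21 down(rel TCP) min -0.0322 med -0.0290 max -0.0273
toolz -0.000 n 30 down(rel TCP) min -0.0312 med -0.0296 max -0.0260
toolz 0.010 n 18 down(rel TCP) min -0.0315 med -0.0289 max -0.0266
toolz 0.050 n 2 down(rel TCP) min 0.0108 med 0.0111 max 0.0113
```

View pics/s15z.png

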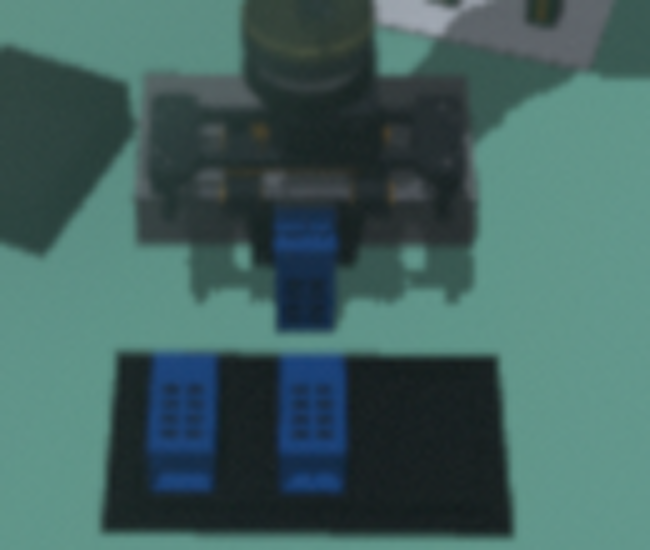

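The closed end is now level at z 76 mm, so the cover stands upright. I firm up the grip and measure the face offset in the tool frame.

Emit:
{"name": "arm_command", "arguments": {
  "plan": [
    [0.03,0,0,0,0],
    [0.03,0,0,0,0],
    [0.03,0,0,0,0],
    [0.03,-0.02,0,0,0],
    [0.03,-0.04,0,0,0],
    [0.03,-0.04,0,0,0],
    [0.03,-0.01,0,0,0],
    [0.03,0,0,0,0]
  ],
  "force": 35
}}

```text
clock: 25.4
tool_pos: [0.5509, 0.1089, 0.1567]
eef_rot: [0.426, 0.564, -0.426, 0.565]
contact_force: [-1.0, -0.2, -1.4]
opening: 0.424
```

```bash
cat > up.py <<'E'
import sys
from h import *
# upright cover held: fit faces in tool frame from both views
s=st(); t=np.array(s['tool_pos']);Mt=R.from_quat(s['eef_rot']).as_matrix()
for n in ('side','top'):
    im,d=snap(n,sys.argv[1]+n); P=cloud(n,d);i=im.astype(int)
    Q=(P-t)@Mt
    m=(i[...,2]>i[...,0]*1.6)&(i[...,2]>50)&(abs(Q[...,1])<.03)&(abs(Q[...,2])<.06)&(Q[...,0]>-.05)&(Q[...,0]<.06)
    if n=='side':
        f=m&(Q[...,0]>-.015)&(Q[...,0]<.04)&(abs(Q[...,1])<.016)
        q=Q[f];
        A=np.c_[np.ones(len(q)),q[:,0],q[:,1]]
        k,_,_,_=np.linalg.lstsq(A,q[:,2],rcond=None);r_=q[:,2]-A@k;g=abs(r_)<.006
        k,_,_,_=np.linalg.lstsq(A[g],q[g,2],rcond=None)
        print('side face z=',np.round(k,4),len(q),'-> centre z',k[0]+np.sign(-k[0])*.019,'y range of blue',np.percentile(Q[m][:,1],[3,97]))
    tp=m&(Q[...,0]<-.02)
    q=Q[tp]
    if len(q)>8:
        A=np.c_[np.ones(len(q)),q[:,1],q[:,2]];k,_,_,_=np.linalg.lstsq(A,q[:,0],rcond=None)
        print(n,'top face x',np.round(k,4),len(q),'y',np.percentile(q[:,1],[2,98]).round(4),'z',np.percentile(q[:,2],[2,98]).round(4))
    c,M,e=cal(n);p=M.T@(t-e);u=int(c['cx']+c['fx']*p[0]/p[2]);v=int(c['cy']+c['fy']*p[1]/p[2])
    u0=max(0,u-60);v0=max(0,v-50)
    cv2.imwrite('pics/%s%sz.png'%(sys.argv[1],n),cv2.resize(im[v0:v0+110,u0:u0+130,::-1],None,fx=5,fy=5,interpolation=2))
E
python3 up.py u1
```

```text
25.4 [0.5509 0.1089 0.1567] F [-1.  -0.2 -1.4] op 0.4243293441629818 q [ 0.06  0.77 -0.58  1.83  0.61  0.73 -0.58]
[[0.0, 0.962, 0.274], [-0.001, 0.274, -0.962], [-1.0, 0.0, 0.001]]
side face z= [-0.0238 -0.021  -0.0219] 148 -> centre z -0.0047753405770878665 y range of blue [-0.01706318  0.01852348]
side top face x [-0.0291 -0.0551 -0.0703] 158 y [-0.019   0.0214] z [-0.0255  0.0143]
```

View pics/u1sidez.png

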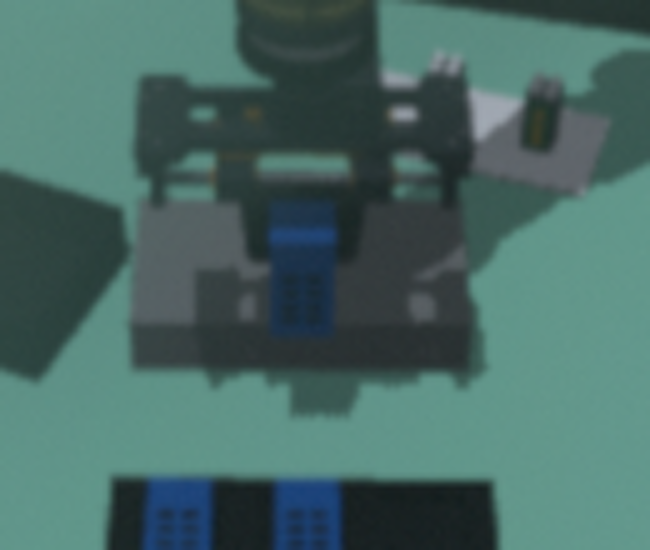

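```bash
python3 -c "
from h import *
go(.605,-.224,.157,-3.2)"
```

```text
25.5 [0.5499 0.1089 0.1555] F [ 0.3  0.4 -0.7] op 0.4266803049475859 q [ 0.06  0.77 -0.58  1.83  0.61  0.73 -0.58]
[[-0.002, 0.961, 0.275], [-0.001, 0.275, -0.961], [-1.0, -0.003, 0.001]]
yaw now 16.0 roll 0.335 then dx -0.0015 dy 0.0735 dz 0.3293 (axes y [ 0.998 -0.056  0.   ] z [-0.056 -0.998 -0.   ])
```

Emit:
{"name": "arm_command", "arguments": {
  "plan": [
    [0.03,0,0,0,0.167],
    [0.03,0,0,0,0.168],
    [0.03,0,0.005,0.03,0],
    [0.03,0,0.01,0.045,0],
    [0.03,0,0.01,0.045,0],
    [0.03,0,0.01,0.045,0],
    [0.03,0,0.01,0.045,0],
    [0.03,0,0.01,0.045,0],
    [0.03,0,0.01,0.045,0],
    [0.03,0,0.0085,0.0295,0],
    [0.03,0,0,0,0],
    [0.03,0,0,0,0]
  ]
}}

```text
clock: 27.0
tool_pos: [0.605, -0.2217, 0.1558]
eef_rot: [-0.513, -0.487, 0.514, -0.485]
contact_force: [0.2, 1.0, -1.5]
opening: 0.434
```

```bash
python3 up.py u2; python3 -c "
from h import *
go(.605,-.224,.11,-3.2)"
```

```text
27.0 [ 0.605  -0.2217  0.1558] F [ 0.2  1.  -1.5] op 0.4343477731562198 q [ 0.57  0.86 -0.56  1.56  0.55  0.88 -0.24]
[[-0.002, 0.999, -0.054], [0.002, -0.054, -0.999], [-1.0, -0.002, -0.002]]
side face z= [-0.0245 -0.0384 -0.0304] 83 -> centre z -0.00553192356189821 y range of blue [-0.01914861  0.0191641 ]
side top face x [-0.0291  0.0237 -0.0954] 97 y [-0.0202  0.0227] z [-0.0292  0.012 ]
top top face x [-0.0413 -0.1561 -0.5999] 25 y [-0.0068  0.0193] z [-0.0241 -0.0188]
27.1 [ 0.6054 -0.2211  0.1565] F [-1.   0.1 -0.2] op 0.4283563179564582 q [ 0.57  0.86 -0.56  1.56  0.55  0.88 -0.24]
[[-0.001, 0.999, -0.053], [0.001, -0.053, -0.999], [-1.0, -0.001, -0.001]]
yaw now -3.0 roll 0.003 then dx 0.0465 dy -0.0002 dz 0.0029 (axes y [ 0.998 -0.056  0.   ] z [-0.056 -0.998 -0.   ])
```

View pics/u2sidez.png

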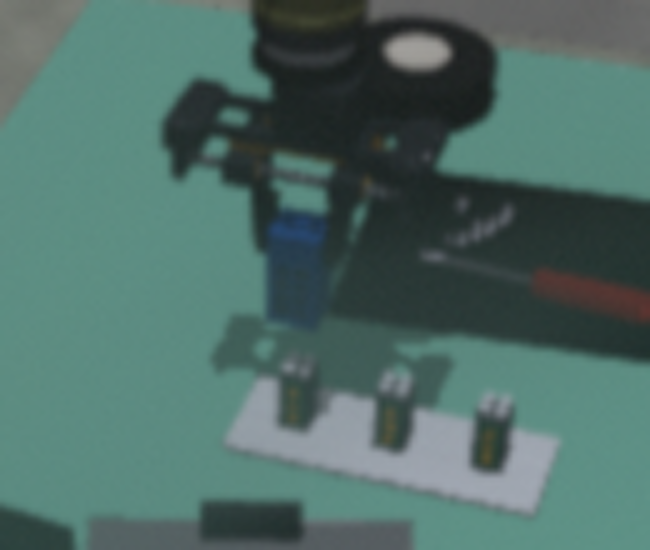

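View pics/u2topz.png

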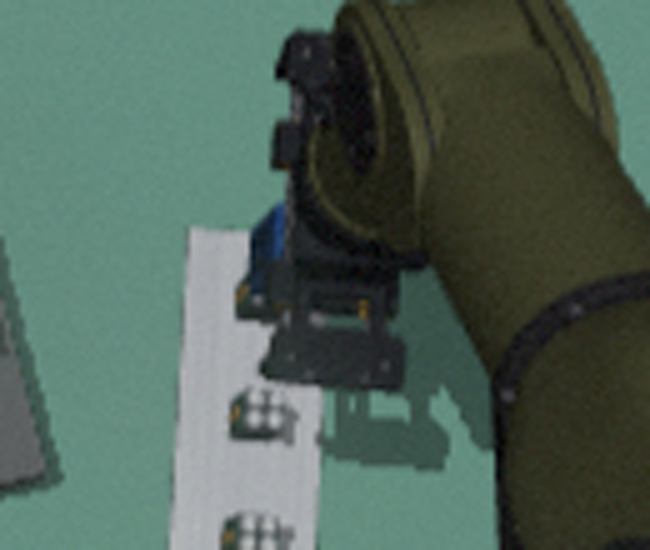

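The cover hangs upright over the module 2 end of the plate. I cross-check the module positions from the side view before going down.

Run:
```python
from h import *
for n,f in(('side','u2side'),('side','side0'),('top','top0')):
    z=np.load('pics/%s.npz'%f);P=cloud(n,z['d'])
    Ex=np.array([np.cos(np.radians(-3.2)),np.sin(np.radians(-3.2))]);Ey=np.array([-Ex[1],Ex[0]])
    D=P[...,:2]-[.5305,-.2148];a=D@Ex;b=D@Ey
    for k in(-.075,0,.075):
        m=(abs(a-k)<.022)&(abs(b)<.03)&(P[...,2]>.053)&(P[...,2]<.07)
        print(f,k,m.sum(),'a',np.percentile(a[m],[5,50,95]).round(4),'b',np.percentile(b[m],[5,50,95]).round(4), 'z',np.median(P[m][:,2]).round(4))
        f_=(abs(a-k)<.012)&(abs(b)<.03)&(P[...,2]>.015)&(P[...,2]<.045)
        print('    face b',np.percentile(b[f_],[20,50,80]).round(4),f_.sum())
```

```text
u2side -0.075 37 a [-0.0867 -0.0769 -0.0668] b [-0.0095  0.0062  0.0177] z 0.0604
    face b [0.0111 0.0124 0.0147] 37
u2side 0 37 a [-0.0125 -0.0031  0.0098] b [-0.0089  0.0056  0.015 ] z 0.0608
    face b [0.0104 0.0132 0.0151] 37
u2side 0.075 35 a [0.0632 0.0713 0.0829] b [-0.0069  0.0063  0.0157] z 0.0599
    face b [0.0114 0.0129 0.0167] 34
side0 -0.075 37 a [-0.0868 -0.0781 -0.0661] b [-0.0094  0.007   0.0161] z 0.0604
    face b [0.0107 0.0129 0.0149] 43
side0 0 37 a [-0.0121 -0.0029  0.0102] b [-0.007   0.0067  0.0147] z 0.0615
    face b [0.0109 0.0134 0.0153] 37
side0 0.075 34 a [0.063  0.0721 0.0817] b [-0.0069  0.0047  0.0147] z 0.06
    face b [0.0116 0.0135 0.0147] 35
top0 -0.075 70 a [-0.0853 -0.0741 -0.0643] b [-0.012   0.0007  0.0115] z 0.0603
    face b [-0.0005  0.0119  0.0127] 18
top0 0 69 a [-0.0103 -0.      0.0103] b [-0.0108  0.0006  0.0127] z 0.0593
    face b [-0.0024  0.0114  0.0126] 21
top0 0.075 62 a [0.0651 0.075  0.0865] b [-0.0097  0.0006  0.0112] z 0.0604
    face b [-0.005   0.0083  0.0134] 26
```

Emit:
{"name": "arm_command", "arguments": {
  "plan": [
    [0.03,0.01,0,0.0025,0.003],
    [0.03,0.015,0,0,0],
    [0.03,0.012,0,0,0],
    [0.03,0.006,0,0,0],
    [0.03,0,0,0,0],
    [0.03,0.006,0,0,0],
    [0.03,0.008,0,0,0],
    [0.03,0.008,0,0,0],
    [0.03,0,0,0,0]
  ]
}}

```text
clock: 28.22
tool_pos: [0.6048, -0.2258, 0.091]
eef_rot: [-0.514, -0.486, 0.515, -0.485]
contact_force: [0.5, -0.1, -0.8]
opening: 0.43
```

```bash
python3 up.py u3; python3 -c "
from h import *
go(.605,-.2235,.052,-3.2)"
```

```text
28.225 [ 0.6048 -0.2258  0.091 ] F [ 0.5 -0.1 -0.8] op 0.4298552936728326 q [ 0.55  0.94 -0.51  1.6   0.61  0.76 -0.29]
[[-0.002, 0.998, -0.059], [0.0, -0.059, -0.998], [-1.0, -0.002, -0.0]]
side face z= [-0.0244 -0.0414  0.0386] 61 -> centre z -0.005430393189059152 y range of blue [-0.01825642  0.01930085]
side top face x [-0.0293  0.0111 -0.091 ] 86 y [-0.0186  0.0213] z [-0.0287  0.0116]
top top face x [-0.0343 -0.0438 -0.3353] 21 y [-0.0087  0.0205] z [-0.0242 -0.0195]
28.325 [ 0.6055 -0.2258  0.0919] F [-0.4  0.2 -1.2] op 0.42574422876120666 q [ 0.55  0.94 -0.51  1.6   0.61  0.76 -0.29]
[[-0.0, 0.998, -0.059], [0.0, -0.059, -0.998], [-1.0, -0.0, -0.0]]
yaw now -3.4 roll -0.003 then dx 0.0399 dy -0.0006 dz -0.0023 (axes y [ 0.998 -0.056  0.   ] z [-0.056 -0.998 -0.   ])
```

View pics/u3sidez.png

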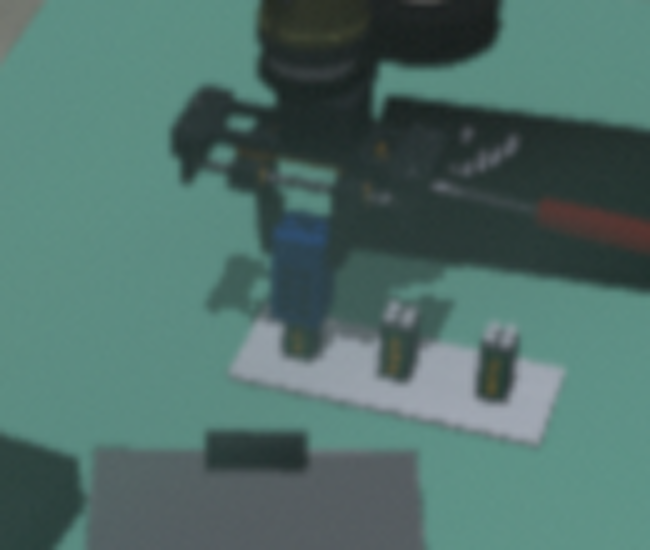

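The mouth is over the post (at zoomed px 300,335) with no contact force. I go on down.

Emit:
{"name": "arm_command", "arguments": {
  "plan": [
    [0.03,0.005,0,-0.002,0],
    [0.03,0.01,0,0,0],
    [0.03,0.01,0,0,0],
    [0.03,0.008,0,0,0],
    [0.03,0.004,0,0,0],
    [0.03,0.003,0,0,0],
    [0.03,0,0,0,0]
  ]
}}

```text
clock: 29.2
tool_pos: [0.6054, -0.2237, 0.0533]
eef_rot: [-0.514, -0.485, 0.515, -0.485]
contact_force: [-3.5, 0.9, 7.4]
opening: 0.432
```

Emit:
{"name": "arm_command", "arguments": {
  "plan": [
    [0.055,0,0,0,0],
    [0.055,0,0,0,0],
    [0.055,0,0,0,0],
    [0.055,0,0,0,0],
    [0.055,-0.03,0,0,0],
    [0.055,-0.06,0,0,0],
    [0.055,-0.04,0,0,0],
    [0.055,0,0,-0.06,0],
    [0.055,0,0,-0.06,0],
    [0.055,0,0,-0.06,0],
    [0.055,0,0,0,0]
  ]
}}

```text
clock: 30.58
tool_pos: [0.6165, -0.0359, 0.1828]
eef_rot: [0.514, 0.489, -0.51, 0.487]
contact_force: [0.6, -0.8, 0.1]
opening: 0.625
```

```bash
cat > seat.py <<'E'
import sys
from h import *
im,d=snap('side',sys.argv[1]+'s');P=cloud('side',d);i=im.astype(int)
im2,d2=snap('top',sys.argv[1]+'t')
Ex=np.array([np.cos(np.radians(-3.2)),np.sin(np.radians(-3.2))]);Ey=np.array([-Ex[1],Ex[0]])
D=P[...,:2]-[.5305,-.2148];a=D@Ex;b=D@Ey
bl=(i[...,2]>i[...,0]*1.6)&(i[...,2]>50)
for k in(-.075,0,.075):
    m=bl&(abs(a-k)<.03)&(abs(b)<.05)&(P[...,2]<.2)
    if m.sum()<20: print(k,'none');continue
    t=m&(P[...,2]>np.percentile(P[m][:,2],92)-.006)
    q=P[t];A=np.c_[np.ones(t.sum()),a[t]-k,b[t]];c=np.linalg.lstsq(A,q[:,2],rcond=None)[0]
    f=m&(P[...,2]<.065)&(P[...,2]>.015)&(abs(a-k)<.016)
    B=np.c_[np.ones(f.sum()),P[f][:,2],a[f]-k];g=np.linalg.lstsq(B,b[f],rcond=None)[0]
    print(k,'top z',c.round(4),'a',np.percentile(a[t],[3,97]).round(4),'b',np.percentile(b[t],[3,97]).round(4),'face b',g.round(4),f.sum())
cv2.imwrite('pics/%sz.png'%sys.argv[1],cv2.resize(im[150:290,230:370,::-1],None,fx=4.2,fy=4.2,interpolation=2))
E
python3 seat.py v1
```

```text
-0.075 none
0 none
0.075 top z [0.0822 0.0444 0.0821] a [0.0583 0.0825] b [-0.016   0.0233] face b [ 0.0163  0.0007 -0.0002] 1
```

View pics/v1z.png

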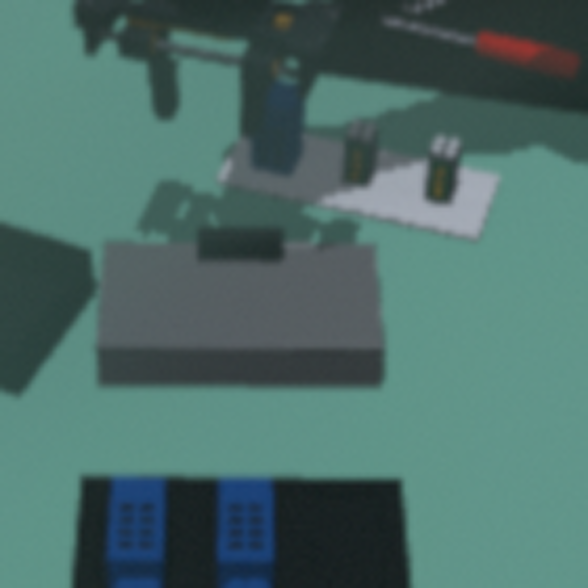

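View pics/v1t.png

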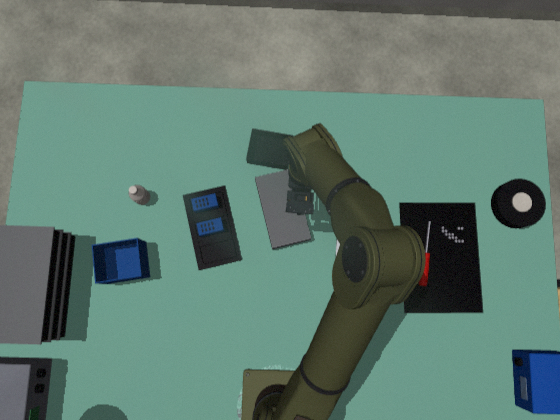

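The first cover is on its module (zoomed px 275,125), with its top at about 82 mm against 81 mm when home. Next comes the middle cover, after re-measuring.

```bash
python3 cov.py v1t; python3 -c "
from h import *
go(.5267,.1882,.12,16)"
```

```text
((517.8263549804688, 218.00726318359375), (39.637699127197266, 74.74444580078125), 14.606324195861816) [209.52857143 226.02857143] 0.043005695583197556
((591.3742065429688, 238.6725616455078), (39.11559295654297, 74.80333709716797), 16.24690055847168) [204.1884058  201.71014493] 0.043005695583197556
30.675 [ 0.6162 -0.044   0.1819] F [-0.2 -1.2 -0. ] op 0.6280948829039713 q [ 0.3   0.79 -0.55  1.63  0.51  0.86 -0.52]
[[-0.0, 0.998, -0.057], [-0.001, -0.057, -0.998], [-1.0, -0.0, 0.001]]
yaw now -3.3 roll -0.337 then dx 0.0619 dy -0.0220 dz -0.2479 (axes y [0.961 0.276 0.   ] z [ 0.276 -0.961  0.   ])
```

Emit:
{"name": "arm_command", "arguments": {
  "plan": [
    [0.06,0,0,0,-0.165],
    [0.06,0,0,0,-0.167],
    [0.06,0,-0.003,-0.028,0],
    [0.06,0,-0.004,-0.045,0],
    [0.06,0,-0.004,-0.045,0],
    [0.06,0,-0.004,-0.045,0],
    [0.06,0.02,-0.004,-0.045,0],
    [0.06,0.03,-0.003,-0.04,0],
    [0.06,0.04,0,0,0],
    [0.06,0.02,0,0,0],
    [0.06,0,0,0,0]
  ]
}}

```text
clock: 32.05
tool_pos: [0.5281, 0.1859, 0.0704]
eef_rot: [0.427, 0.563, -0.429, 0.563]
contact_force: [0.5, 0.2, 0.5]
opening: 0.68
```

```bash
python3 -c "
from h import *
go(.5265,.1882,.013,15.7)"
```

```text
32.05 [0.5281 0.1859 0.0704] F [0.5 0.2 0.5] op 0.6803187621685015 q [-0.15  0.89 -0.46  1.87  0.73  0.55 -0.84]
[[-0.002, 0.964, 0.267], [-0.003, 0.267, -0.964], [-1.0, -0.003, 0.002]]
yaw now 15.5 roll -0.004 then dx 0.0574 dy -0.0009 dz -0.0026 (axes y [0.963 0.271 0.   ] z [ 0.271 -0.963  0.   ])
```

Emit:
{"name": "arm_command", "arguments": {
  "plan": [
    [0.06,0.02,-0.001,-0.002,-0.004],
    [0.06,0.02,0,0,0],
    [0.06,0.012,0,0,0],
    [0.06,0.005,0,0,0],
    [0.03,0,0,0,0],
    [0.03,0,0,0,0],
    [0.03,0,0,0,0],
    [0.03,0,0,0,0],
    [0.03,-0.015,0,0,0],
    [0.03,-0.035,0,0,0],
    [0.03,-0.06,0,0,0],
    [0.03,0,0,0,0]
  ],
  "force": 3
}}

```text
clock: 33.55
tool_pos: [0.5291, 0.1922, 0.1296]
eef_rot: [0.429, 0.563, -0.423, 0.565]
contact_force: [0.5, 0.5, -1.5]
opening: 0.433
```

Emit:
{"name": "arm_command", "arguments": {
  "plan": [
    [0.03,-0.06,0,0,0],
    [0.03,-0.04,0,0,0],
    [0.03,-0.02,0,0,0],
    [0.03,-0.01,0,0,0],
    [0.03,0.01,0,0,0],
    [0.03,0.025,0,0,0],
    [0.03,0.04,0,0,0],
    [0.03,0.055,0,0,0],
    [0.03,0,0,0,0],
    [0.03,0,0,0,0]
  ]
}}

```text
clock: 34.8
tool_pos: [0.5267, 0.1909, 0.1254]
eef_rot: [0.426, 0.564, -0.426, 0.564]
contact_force: [-0.1, 0.7, -0.2]
opening: 0.431
```

```bash
python3 held.py s20
```

```text
34.8 [0.5267 0.1909 0.1254] F [-0.1  0.7 -0.2] op 0.4311567049125478 q [-0.11  0.82 -0.55  1.85  0.66  0.67 -0.78]
[[-0.0, 0.962, 0.274], [0.001, 0.274, -0.962], [-1.0, 0.0, -0.001]]
n 309
toolz -0.060 n 38 down(rel TCP) min 0.0147 med 0.0193 max 0.0232
toolz -0.050 n 62 down(rel TCP) min 0.0058 med 0.0119 max 0.0183
toolz -0.040 n 55 down(rel TCP) min -0.0042 med 0.0032 max 0.0083
toolz -0.030 n 60 down(rel TCP) min -0.0125 med -0.0065 max 0.0017
toolz -0.020 n 52 down(rel TCP) min -0.0205 med -0.0156 max -0.0108
toolz -0.010 n 42 down(rel TCP) min -0.0261 med -0.0226 max -0.0167
```

View pics/s20z.png

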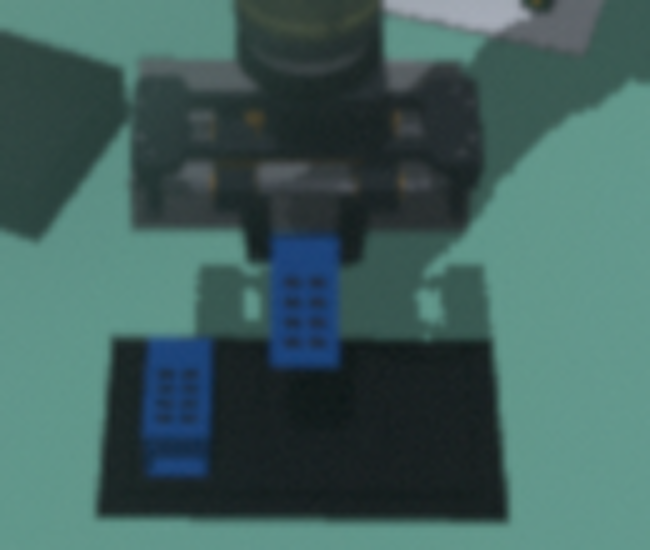

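The tilt is about 42°. I bounce again with the lateral component, as before.

Emit:
{"name": "arm_command", "arguments": {
  "plan": [
    [0.03,-0.06,0,-0.02,0],
    [0.03,-0.04,0,-0.01,0],
    [0.03,-0.02,0,0,0],
    [0.03,-0.01,0,0.005,0],
    [0.03,0.01,0,0.01,0],
    [0.03,0.025,0,0.02,0],
    [0.03,0.04,0,0.035,0],
    [0.03,0.05,0,0.04,0],
    [0.03,0,0,0,0],
    [0.03,0,0,-0.04,0],
    [0.03,0,0,0,0],
    [0.03,0,0,0,0]
  ]
}}

```text
clock: 36.35
tool_pos: [0.5371, 0.1524, 0.1304]
eef_rot: [0.426, 0.564, -0.426, 0.564]
contact_force: [0.1, -0.1, -1.0]
opening: 0.429
```

```bash
python3 held.py s21;python3 -c "
from h import *
go(.5445,.0995,.06,16)"
```

```text
36.35 [0.5371 0.1524 0.1304] F [ 0.1 -0.1 -1. ] op 0.4291006909918421 q [-0.04  0.81 -0.56  1.85  0.66  0.67 -0.71]
[[-0.0, 0.962, 0.274], [-0.001, 0.274, -0.962], [-1.0, -0.001, 0.0]]
n 333
toolz -0.050 n 13 down(rel TCP) min 0.0377 med 0.0414 max 0.0437
toolz -0.040 n 85 down(rel TCP) min 0.0193 med 0.0307 max 0.0426
toolz -0.030 n 82 down(rel TCP) min 0.0024 med 0.0121 max 0.0216
toolz -0.020 n 86 down(rel TCP) min -0.0181 med -0.0069 max 0.0030
toolz -0.010 n 32 down(rel TCP) min -0.0240 med -0.0202 max -0.0132
toolz -0.000 n 14 down(rel TCP) min -0.0190 med -0.0167 max -0.0140
toolz 0.010 n 21 down(rel TCP) min -0.0135 med -0.0102 max -0.0080
36.4 [0.5373 0.1517 0.1303] F [-0.3 -0.3 -1.3] op 0.4375087658850179 q [-0.03  0.81 -0.56  1.85  0.66  0.67 -0.71]
[[-0.0, 0.962, 0.273], [-0.001, 0.273, -0.962], [-1.0, -0.001, 0.001]]
yaw now 15.8 roll -0.003 then dx 0.0703 dy -0.0075 dz 0.0522 (axes y [0.961 0.276 0.   ] z [ 0.276 -0.961  0.   ])
```

View pics/s21z.png

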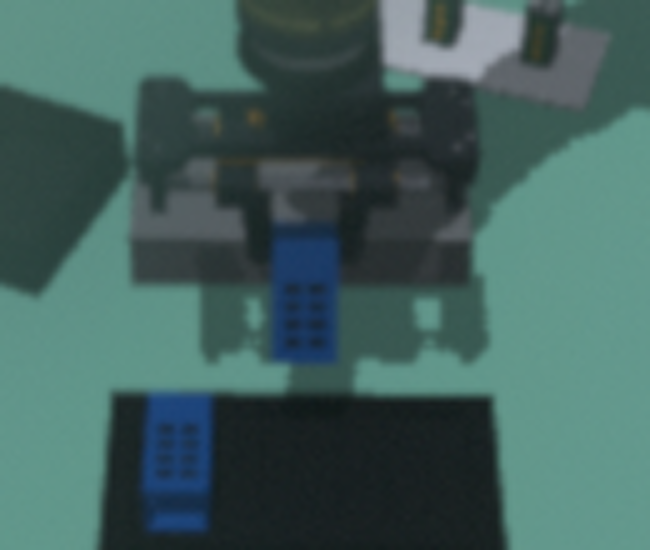

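Emit:
{"name": "arm_command", "arguments": {
  "plan": [
    [0.03,-0.05,0,-0.02,0],
    [0.03,-0.03,0,-0.005,0],
    [0.03,-0.01,0,0.005,0],
    [0.03,0.01,0,0.015,0],
    [0.03,0.03,0,0.025,0],
    [0.03,0.045,-0.007,0.035,0],
    [0.03,0,0,0,0],
    [0.03,0.01,0,0,0],
    [0.03,0.025,0,0,0],
    [0.03,0.03,0,0,0],
    [0.03,0,0,0,0],
    [0.03,0,0,0,0]
  ]
}}

```text
clock: 37.9
tool_pos: [0.5461, 0.0986, 0.0712]
eef_rot: [0.426, 0.564, -0.425, 0.565]
contact_force: [-0.5, 0.6, -0.5]
opening: 0.428
```

```bash
python3 held.py s22
```

```text
37.9 [0.5461 0.0986 0.0712] F [-0.5  0.6 -0.5] op 0.4277133568899889 q [ 0.02  0.89 -0.48  1.89  0.76  0.55 -0.7 ]
[[0.001, 0.962, 0.274], [0.001, 0.274, -0.962], [-1.0, 0.001, -0.001]]
n 297
toolz -0.040 n 55 down(rel TCP) min 0.0285 med 0.0393 max 0.0475
toolz -0.030 n 87 down(rel TCP) min 0.0063 med 0.0182 max 0.0332
toolz -0.020 n 82 down(rel TCP) min -0.0185 med -0.0041 max 0.0080
toolz -0.010 n 29 down(rel TCP) min -0.0208 med -0.0192 max -0.0118
toolz -0.000 n 17 down(rel TCP) min -0.0173 med -0.0160 max -0.0141
toolz 0.010 n 14 down(rel TCP) min -0.0129 med -0.0115 max -0.0099
toolz 0.020 n 13 down(rel TCP) min -0.0089 med -0.0074 max -0.0042
```

View pics/s22z.png

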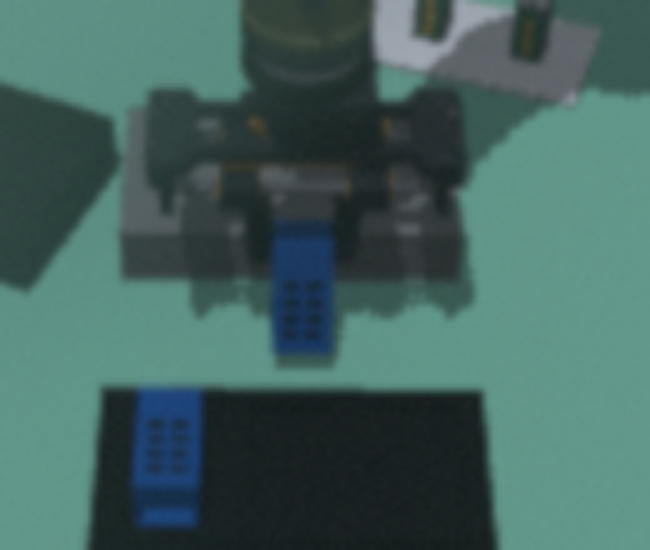

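The tilt is about 67°. I press and drag now.

Emit:
{"name": "arm_command", "arguments": {
  "plan": [
    [0.03,0.006,0,0.002,0],
    [0.03,0.004,0,-0.003,0],
    [0.03,0.002,0,-0.004,0],
    [0.03,0.002,0,-0.005,0],
    [0.03,0.002,0,-0.005,0],
    [0.03,0.002,0,-0.005,0],
    [0.03,0.001,0,-0.002,0],
    [0.03,0,0,0,0]
  ]
}}

```text
clock: 38.95
tool_pos: [0.54, 0.1196, 0.0515]
eef_rot: [0.426, 0.564, -0.426, 0.564]
contact_force: [0.9, 1.9, 3.6]
opening: 0.428
```

```bash
python3 held.py s23
```

```text
38.95 [0.54   0.1196 0.0515] F [0.9 1.9 3.6] op 0.4283549058497731 q [-0.04  0.92 -0.44  1.9   0.79  0.5  -0.77]
[[0.001, 0.962, 0.274], [0.001, 0.274, -0.962], [-1.0, 0.001, -0.001]]
n 235
toolz -0.030 n 1 down(rel TCP) min 0.0103 med 0.0103 max 0.0103
toolz -0.020 n 143 down(rel TCP) min -0.0263 med -0.0047 max 0.0433
toolz -0.010 n 28 down(rel TCP) min -0.0277 med -0.0258 max -0.0224
toolz -0.000 n 26 down(rel TCP) min -0.0275 med -0.0250 max -0.0230
toolz 0.010 n 24 down(rel TCP) min -0.0287 med -0.0245 max -0.0230
toolz 0.020 n 13 down(rel TCP) min -0.0273 med -0.0245 max -0.0221
```

View pics/s23z.png

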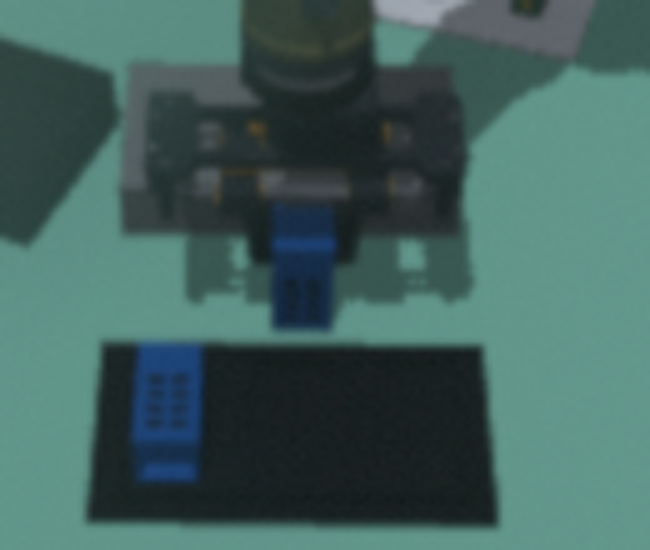

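Emit:
{"name": "arm_command", "arguments": {
  "plan": [
    [0.03,0.002,0,-0.001,0],
    [0.03,0,0,0,0],
    [0.03,0,0,0,0]
  ]
}}

```text
clock: 39.38
tool_pos: [0.5396, 0.1195, 0.0494]
eef_rot: [0.426, 0.564, -0.426, 0.564]
contact_force: [2.9, 1.0, 1.6]
opening: 0.432
```

Emit:
{"name": "arm_command", "arguments": {
  "plan": [
    [0.03,0,0,0,0],
    [0.03,0,0,0,0],
    [0.03,0,0,0,0],
    [0.03,-0.02,0,0,0],
    [0.03,-0.04,0,0,0],
    [0.03,-0.04,0,0,0],
    [0.03,-0.01,0,0,0.167],
    [0.03,0,0,0,0.168],
    [0.03,0,0,0,0],
    [0.03,0,0,0,0]
  ],
  "force": 35
}}

```text
clock: 40.62
tool_pos: [0.5383, 0.1193, 0.1587]
eef_rot: [-0.513, -0.486, 0.515, -0.486]
contact_force: [0.1, -0.1, -1.3]
opening: 0.427
```

```bash
python3 up.py u4;  python3 -c "
from h import *
go(.5305,-.22,.157,-3.2)"
```

```text
40.625 [0.5383 0.1193 0.1587] F [ 0.1 -0.1 -1.3] op 0.42702454705261766 q [-0.    0.75 -0.51  1.85  0.55  0.69 -0.88]
[[-0.002, 0.998, -0.055], [-0.001, -0.055, -0.998], [-1.0, -0.002, 0.001]]
side face z= [-0.0204 -0.0008 -0.0158] 136 -> centre z -0.0013990691563912985 y range of blue [-0.01863469  0.01954041]
side top face x [-0.0268  0.0203 -0.0659] 143 y [-0.0191  0.0212] z [-0.0226  0.0169]
40.725 [0.5388 0.1196 0.1589] F [-0.2  0.4 -0.9] op 0.42429511083427346 q [-0.    0.75 -0.51  1.85  0.55  0.69 -0.89]
[[-0.002, 0.998, -0.056], [-0.001, -0.056, -0.998], [-1.0, -0.002, 0.001]]
yaw now -3.2 roll -0.000 then dx 0.0019 dy 0.0107 dz 0.3395 (axes y [ 0.998 -0.056  0.   ] z [-0.056 -0.998 -0.   ])
```

View pics/u4sidez.png

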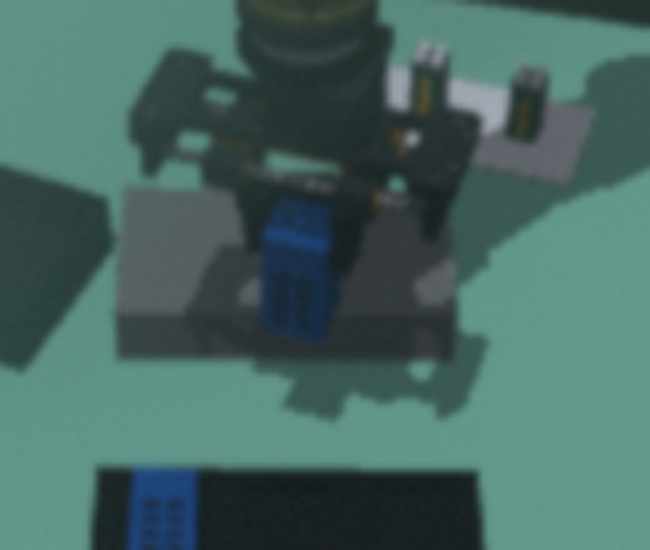

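Emit:
{"name": "arm_command", "arguments": {
  "plan": [
    [0.03,0,0.002,0.03,0],
    [0.03,0,0.002,0.045,0],
    [0.03,0,0.002,0.045,0],
    [0.03,0,0.002,0.045,0],
    [0.03,0,0.002,0.045,0],
    [0.03,0,0.001,0.045,0],
    [0.03,0,0,0.045,0],
    [0.03,0,0,0.035,0],
    [0.03,0.01,0,0,0],
    [0.03,0.01,0,0,0],
    [0.03,0,0,0,0],
    [0.03,0,0,0,0]
  ]
}}

```text
clock: 42.22
tool_pos: [0.5313, -0.2137, 0.1395]
eef_rot: [0.514, 0.486, -0.514, 0.486]
contact_force: [-0.2, 0.5, -0.5]
opening: 0.425
```

```bash
python3 up.py u5;  python3 -c "
from h import *
go(.5305,-.2153,.054,-3.2)"
```

```text
42.225 [ 0.5313 -0.2137  0.1395] F [-0.2  0.5 -0.5] op 0.4247986309205518 q [ 0.62  0.81 -0.55  1.8   0.61  0.71 -0.33]
[[0.0, 0.998, -0.056], [0.001, -0.056, -0.998], [-1.0, 0.0, -0.001]]
side face z= [-0.0203 -0.0116 -0.0265] 68 -> centre z -0.0013258356310478052 y range of blue [-0.01801582  0.01869592]
side top face x [-0.0266  0.0059 -0.079 ] 89 y [-0.0179  0.0212] z [-0.0244  0.0169]
top top face x [0.0813 0.3222 5.6941] 11 y [-0.0105  0.0165] z [-0.0197 -0.0182]
42.325 [ 0.5314 -0.2144  0.1398] F [-0.1  0.1 -0.5] op 0.4248523992648262 q [ 0.62  0.8  -0.55  1.8   0.61  0.71 -0.33]
[[0.001, 0.998, -0.057], [0.0, -0.057, -0.998], [-1.0, 0.001, -0.0]]
yaw now -3.2 roll -0.001 then dx 0.0858 dy -0.0009 dz 0.0009 (axes y [ 0.998 -0.056  0.   ] z [-0.056 -0.998 -0.   ])
```

View pics/u5sidez.png

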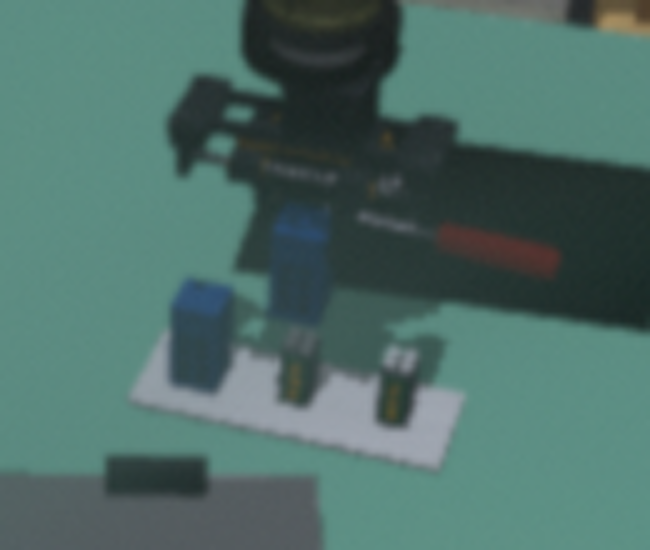

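The first cover is seated (zoomed px 200,335), and the second hangs upright over the middle post. I lower it.

Emit:
{"name": "arm_command", "arguments": {
  "plan": [
    [0.03,0.01,-0.001,0.001,0],
    [0.03,0.012,0,0,0],
    [0.03,0.005,0,0,0],
    [0.03,0.008,0,0,0],
    [0.03,0.01,0,0,0],
    [0.03,0,0,0,0]
  ]
}}

```text
clock: 43.08
tool_pos: [0.5293, -0.216, 0.0935]
eef_rot: [-0.514, -0.486, 0.515, -0.485]
contact_force: [-0.1, 0.4, -0.1]
opening: 0.429
```

```bash
python3 -c "
from h import *
go(.5305,-.2153,.054,-3.2)"
```

```text
43.075 [ 0.5293 -0.216   0.0935] F [-0.1  0.4 -0.1] op 0.4289444985963377 q [ 0.59  0.87 -0.49  1.83  0.67  0.62 -0.38]
[[-0.002, 0.998, -0.058], [0.0, -0.058, -0.998], [-1.0, -0.002, -0.0]]
yaw now -3.3 roll -0.002 then dx 0.0395 dy 0.0011 dz -0.0008 (axes y [ 0.998 -0.056  0.   ] z [-0.056 -0.998 -0.   ])
```

Emit:
{"name": "arm_command", "arguments": {
  "plan": [
    [0.03,0.01,0.001,-0.001,0],
    [0.03,0.012,0,0,0],
    [0.03,0.01,0,0,0],
    [0.03,0.005,0,0,0],
    [0.03,0.002,0,0,0],
    [0.03,0.001,0,0,0],
    [0.03,0,0,0,0]
  ]
}}

```text
clock: 43.95
tool_pos: [0.5307, -0.2151, 0.0554]
eef_rot: [-0.514, -0.485, 0.514, -0.485]
contact_force: [-2.2, 0.6, 6.4]
opening: 0.429
```

Emit:
{"name": "arm_command", "arguments": {
  "plan": [
    [0.055,0,0,0,0],
    [0.055,0,0,0,0],
    [0.055,0,0,0,0],
    [0.055,0,0,0,0],
    [0.055,-0.03,0,0,0],
    [0.055,-0.06,0,0,0],
    [0.055,-0.04,0,0,0],
    [0.055,0,0,-0.06,0],
    [0.055,0,0,-0.06,-0.165],
    [0.055,0,0,-0.06,-0.167],
    [0.055,0,0,-0.05,0],
    [0.055,0,0,0,0]
  ]
}}

```text
clock: 45.45
tool_pos: [0.5171, 0.0176, 0.1851]
eef_rot: [0.425, 0.566, -0.424, 0.565]
contact_force: [0.1, -0.5, -0.2]
opening: 0.628
```

```bash
python3 seat.py v2; python3 cov.py v2t; python3 -c "
from h import *
go(.5999,.2088,.08,16)"
```

```text
-0.075 none
0 top z [0.0818 0.0269 0.0141] a [-0.0048  0.0188] b [-0.0177  0.012 ] face b [ 0.0184  0.0416 -0.0357] 40
0.075 top z [ 0.0798 -0.1164  0.1003] a [0.0569 0.0714] b [0.0095 0.0179] face b [ 0.0186  0.0142 -0.1021] 12
((591.3742065429688, 238.6725616455078), (39.11559295654297, 74.80333709716797), 16.24690055847168) [204.1884058  201.72463768] 0.04298708562819664
45.55 [0.518  0.0122 0.1844] F [ 0.2 -0.1  0.5] op 0.6253079801719665 q [ 0.28  0.7  -0.65  1.93  0.63  0.73 -0.47]
[[-0.0, 0.962, 0.271], [-0.001, 0.271, -0.962], [-1.0, -0.0, 0.001]]
yaw now 15.8 roll -0.004 then dx 0.1044 dy 0.1329 dz -0.1664 (axes y [0.961 0.276 0.   ] z [ 0.276 -0.961  0.   ])
```

View pics/v2z.png

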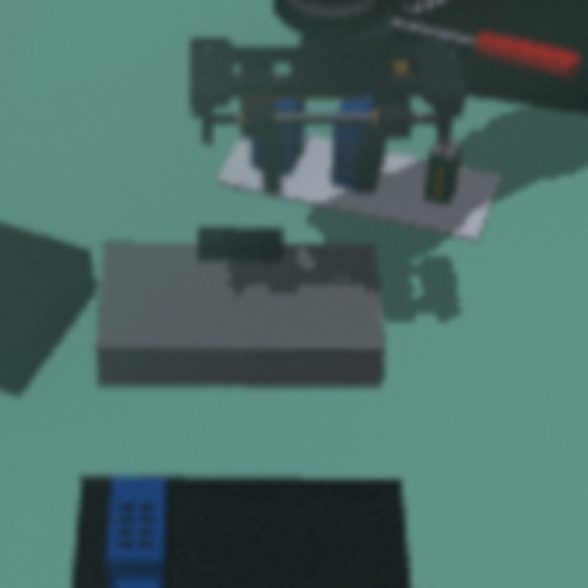

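Two covers are on, tops at about 80–82 mm. Now the third.

Emit:
{"name": "arm_command", "arguments": {
  "plan": [
    [0.06,0,0.015,-0.02,-0.003],
    [0.06,0,0.028,-0.035,0],
    [0.06,0,0.03,-0.037,0],
    [0.06,0.01,0.03,-0.037,0],
    [0.06,0.03,0.03,-0.037,0],
    [0.06,0.035,0,0,0],
    [0.06,0.03,0,0,0],
    [0.06,0,0,0,0],
    [0.06,0,0,0,0]
  ]
}}

```text
clock: 46.68
tool_pos: [0.6017, 0.2076, 0.0803]
eef_rot: [0.427, 0.563, -0.426, 0.564]
contact_force: [-0.1, 0.1, 0.5]
opening: 0.681
```

```bash
python3 -c "
from h import *
go(.5999,.2088,.0135,16)"
```

```text
46.675 [0.6017 0.2076 0.0803] F [-0.1  0.1  0.5] op 0.6805191536287633 q [-0.11  0.96 -0.55  1.63  0.68  0.75 -0.71]
[[0.001, 0.962, 0.272], [0.0, 0.272, -0.962], [-1.0, 0.001, 0.0]]
yaw now 15.8 roll -0.004 then dx 0.0668 dy -0.0014 dz -0.0017 (axes y [0.961 0.276 0.   ] z [ 0.276 -0.961  0.   ])
```

Emit:
{"name": "arm_command", "arguments": {
  "plan": [
    [0.06,0.025,-0.001,-0.001,-0.004],
    [0.06,0.02,0,0,0],
    [0.06,0.015,0,0,0],
    [0.06,0.006,0,0,0],
    [0.03,0,0,0,0],
    [0.03,0,0,0,0],
    [0.03,0,0,0,0],
    [0.03,0,0,0,0],
    [0.03,-0.015,0,0,0],
    [0.03,-0.035,0,0,0],
    [0.03,-0.06,0,0,0],
    [0.03,0,0,0,0]
  ],
  "force": 3
}}

```text
clock: 48.18
tool_pos: [0.6022, 0.2113, 0.1291]
eef_rot: [0.428, 0.564, -0.422, 0.566]
contact_force: [0.7, 1.2, 0.8]
opening: 0.431
```

Emit:
{"name": "arm_command", "arguments": {
  "plan": [
    [0.03,-0.06,0,0,0],
    [0.03,-0.04,0,0,0],
    [0.03,-0.02,0,0,0],
    [0.03,-0.01,0,0,0],
    [0.03,0.01,0,0,0],
    [0.03,0.025,0,0,0],
    [0.03,0.04,0,0,0],
    [0.03,0.055,0,0,0],
    [0.03,0,0,0,0],
    [0.03,0,0,0,0]
  ]
}}

```text
clock: 49.42
tool_pos: [0.5995, 0.2097, 0.124]
eef_rot: [0.425, 0.565, -0.425, 0.565]
contact_force: [0.7, 0.3, -1.1]
opening: 0.429
```

```bash
python3 held.py s30
```

```text
49.425 [0.5995 0.2097 0.124 ] F [ 0.7  0.3 -1.1] op 0.4291613148273942 q [-0.1   0.9  -0.59  1.62  0.64  0.82 -0.68]
[[0.0, 0.961, 0.278], [0.001, 0.278, -0.961], [-1.0, 0.0, -0.001]]
n 354
toolz -0.060 n 42 down(rel TCP) min 0.0201 med 0.0240 max 0.0280
toolz -0.050 n 66 down(rel TCP) min 0.0094 med 0.0154 max 0.0230
toolz -0.040 n 62 down(rel TCP) min -0.0008 med 0.0054 max 0.0114
toolz -0.030 n 75 down(rel TCP) min -0.0129 med -0.0062 max 0.0004
toolz -0.020 n 65 down(rel TCP) min -0.0262 med -0.0175 max -0.0105
toolz -0.010 n 32 down(rel TCP) min -0.0279 med -0.0233 max -0.0186
toolz 0.010 n 6 down(rel TCP) min -0.0061 med -0.0039 max -0.0030
toolz 0.020 n 6 down(rel TCP) min -0.0026 med -0.0015 max -0.0011
```

View pics/s30z.png

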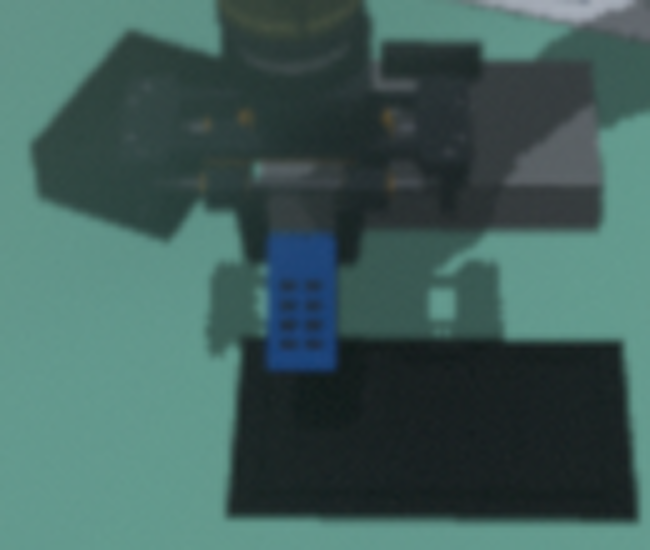

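Emit:
{"name": "arm_command", "arguments": {
  "plan": [
    [0.03,-0.06,0,-0.02,0],
    [0.03,-0.04,0,-0.01,0],
    [0.03,-0.02,0,0,0],
    [0.03,-0.01,0,0.005,0],
    [0.03,0.01,0,0.01,0],
    [0.03,0.025,0,0.02,0],
    [0.03,0.04,0,0.035,0],
    [0.03,0.05,0,0.04,0],
    [0.03,0,0,0,0],
    [0.03,0,0,-0.04,0],
    [0.03,0,0,0,0],
    [0.03,0,0,0,0]
  ]
}}

```text
clock: 50.98
tool_pos: [0.61, 0.1714, 0.1289]
eef_rot: [0.425, 0.565, -0.425, 0.565]
contact_force: [-0.6, -0.6, -1.2]
opening: 0.429
```

Emit:
{"name": "arm_command", "arguments": {
  "plan": [
    [0.03,-0.05,0,-0.02,0],
    [0.03,-0.03,0,-0.005,0],
    [0.03,-0.01,0,0.005,0],
    [0.03,0.01,0,0.015,0],
    [0.03,0.03,0,0.025,0],
    [0.03,0.045,0,0.035,0],
    [0.03,0,0,0,0],
    [0.03,0.01,0,0,0],
    [0.03,0.025,0,0,0],
    [0.03,0.025,0,0,0],
    [0.03,0,0,0,0],
    [0.03,0,0,0,0]
  ]
}}

```text
clock: 52.48
tool_pos: [0.6259, 0.1195, 0.0748]
eef_rot: [0.425, 0.565, -0.424, 0.565]
contact_force: [0.2, -0.3, -0.8]
opening: 0.432
```

```bash
python3 held.py s31
```

```text
52.475 [0.6259 0.1195 0.0748] F [ 0.2 -0.3 -0.8] op 0.43179001692374946 q [ 0.03  0.97 -0.56  1.63  0.7   0.75 -0.57]
[[0.001, 0.961, 0.278], [0.001, 0.278, -0.961], [-1.0, 0.002, -0.001]]
n 299
toolz -0.040 n 35 down(rel TCP) min 0.0335 med 0.0475 max 0.0516
toolz -0.030 n 105 down(rel TCP) min 0.0085 med 0.0252 max 0.0437
toolz -0.020 n 90 down(rel TCP) min -0.0199 med -0.0049 max 0.0103
toolz -0.010 n 21 down(rel TCP) min -0.0199 med -0.0180 max -0.0152
toolz -0.000 n 18 down(rel TCP) min -0.0168 med -0.0146 max -0.0133
toolz 0.010 n 16 down(rel TCP) min -0.0139 med -0.0115 max -0.0103
toolz 0.020 n 11 down(rel TCP) min -0.0110 med -0.0089 max -0.0072
toolz 0.040 n 3 down(rel TCP) min 0.0589 med 0.0643 max 0.0677
```

View pics/s31z.png

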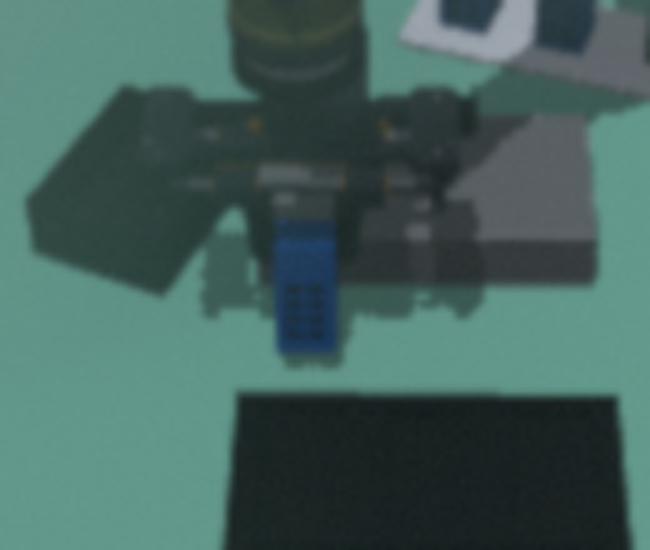

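The tilt is about 70–73°. Press and drag.

Emit:
{"name": "arm_command", "arguments": {
  "plan": [
    [0.03,0.008,0,0.002,0],
    [0.03,0.006,0,-0.003,0],
    [0.03,0.002,0,-0.004,0],
    [0.03,0.002,0,-0.005,0],
    [0.03,0.002,0,-0.005,0],
    [0.03,0.002,0,-0.005,0],
    [0.03,0.002,0,-0.002,0],
    [0.03,0,0,0,0]
  ]
}}

```text
clock: 53.52
tool_pos: [0.6196, 0.1397, 0.0498]
eef_rot: [0.425, 0.565, -0.425, 0.565]
contact_force: [1.2, 0.3, 2.6]
opening: 0.428
```

```bash
python3 held.py s32
```

```text
53.525 [0.6196 0.1397 0.0498] F [1.2 0.3 2.6] op 0.4280026301293583 q [-0.01  1.   -0.53  1.64  0.72  0.7  -0.63]
[[0.0, 0.961, 0.277], [-0.0, 0.277, -0.961], [-1.0, 0.0, 0.0]]
n 208
toolz -0.020 n 103 down(rel TCP) min -0.0282 med -0.0078 max 0.0391
toolz -0.010 n 39 down(rel TCP) min -0.0302 med -0.0262 max 0.0378
toolz -0.000 n 25 down(rel TCP) min -0.0300 med -0.0273 max -0.0250
toolz 0.010 n 27 down(rel TCP) min -0.0315 med -0.0282 max -0.0250
toolz 0.020 n 14 down(rel TCP) min -0.0296 med -0.0276 max -0.0253
```

View pics/s32z.png

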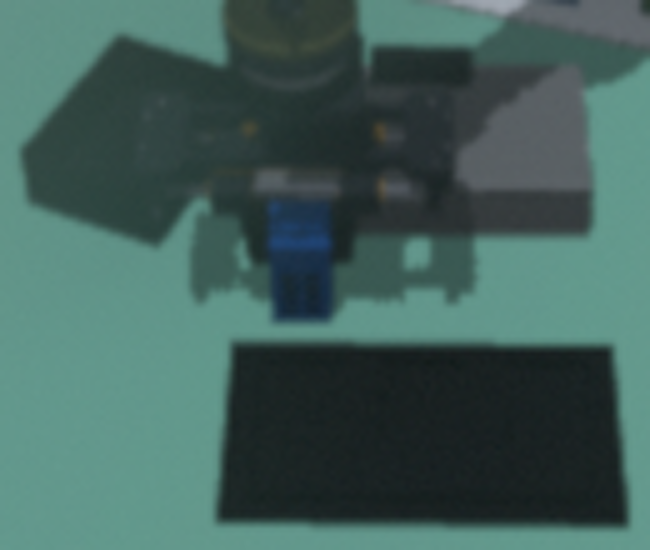

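Emit:
{"name": "arm_command", "arguments": {
  "plan": [
    [0.03,0.002,0,0.001,0],
    [0.03,0.001,0,0,0],
    [0.03,0,0,0,0]
  ]
}}

```text
clock: 53.95
tool_pos: [0.6199, 0.1384, 0.0469]
eef_rot: [0.425, 0.565, -0.425, 0.565]
contact_force: [3.2, -0.5, 3.5]
opening: 0.427
```

Emit:
{"name": "arm_command", "arguments": {
  "plan": [
    [0.03,0,0,0,0],
    [0.03,0,0,0,0],
    [0.03,0,0,0,0],
    [0.03,-0.02,0,0,0],
    [0.03,-0.04,0,0,0],
    [0.03,-0.04,0,0,0],
    [0.03,-0.01,0,0,0.167],
    [0.03,0,0,0,0.168],
    [0.03,0,0,0,0],
    [0.03,0,0,0,0]
  ],
  "force": 35
}}

```text
clock: 55.2
tool_pos: [0.6189, 0.1388, 0.1569]
eef_rot: [-0.512, -0.487, 0.513, -0.487]
contact_force: [0.1, -0.1, -0.7]
opening: 0.428
```

```bash
python3 up.py u6;  python3 -c "
from h import *
go(.4556,-.211,.157,-3.2)"
```

```text
55.2 [0.6189 0.1388 0.1569] F [ 0.1 -0.1 -0.7] op 0.4275766448716865 q [-0.01  0.84 -0.54  1.6   0.53  0.85 -0.81]
[[-0.001, 0.999, -0.051], [-0.0, -0.051, -0.999], [-1.0, -0.001, 0.0]]
side face z= [-0.0179  0.0333 -0.0036] 129 -> centre z 0.001092068602086483 y range of blue [-0.0187639   0.01863353]
side top face x [-0.0289  0.0087 -0.0741] 138 y [-0.019   0.0204] z [-0.0194  0.0209]
55.3 [0.6192 0.1387 0.1567] F [-0.8  0.2 -1.7] op 0.4296958499909209 q [-0.01  0.85 -0.54  1.6   0.53  0.85 -0.81]
[[-0.001, 0.999, -0.052], [0.0, -0.052, -0.999], [-1.0, -0.001, 0.0]]
yaw now -3.0 roll 0.004 then dx -0.0003 dy -0.1438 dz 0.3583 (axes y [ 0.998 -0.056  0.   ] z [-0.056 -0.998 -0.   ])
```

View pics/u6sidez.png

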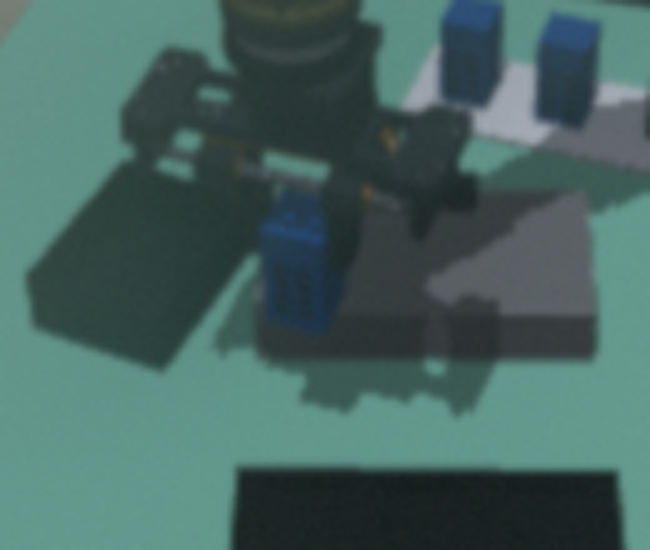

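Emit:
{"name": "arm_command", "arguments": {
  "plan": [
    [0.03,0,-0.01,0.02,0.003],
    [0.03,0,-0.02,0.042,0],
    [0.03,0,-0.02,0.042,0],
    [0.03,0,-0.02,0.042,0],
    [0.03,0,-0.02,0.042,0],
    [0.03,0,-0.02,0.042,0],
    [0.03,0,-0.02,0.042,0],
    [0.03,0,-0.0137,0.042,0],
    [0.03,0,0,0.042,0],
    [0.03,0.01,0,0,0],
    [0.03,0.01,0,0,0],
    [0.03,0,0,0,0]
  ]
}}

```text
clock: 56.8
tool_pos: [0.4558, -0.2067, 0.1361]
eef_rot: [-0.513, -0.487, 0.513, -0.486]
contact_force: [-0.1, -0.6, -0.8]
opening: 0.432
```

```bash
python3 up.py u7;  python3 -c "
from h import *
go(.4557,-.2086,.052,-3.2)"
```

```text
56.8 [ 0.4558 -0.2067  0.1361] F [-0.1 -0.6 -0.8] op 0.4320290507000138 q [ 0.66  0.74 -0.53  2.02  0.69  0.57 -0.41]
[[-0.002, 0.999, -0.054], [0.001, -0.054, -0.999], [-1.0, -0.002, -0.001]]
side face z= [-0.0177  0.0061 -0.0349] 94 -> centre z 0.0012704752042509322 y range of blue [-0.01805468  0.01843046]
side top face x [-0.0288 -0.012  -0.0878] 92 y [-0.0168  0.0197] z [-0.0206  0.019 ]
56.9 [ 0.4563 -0.2071  0.1369] F [ 0.3  0.1 -1.2] op 0.42812221894920766 q [ 0.66  0.74 -0.53  2.02  0.69  0.57 -0.41]
[[-0.0, 0.999, -0.054], [0.001, -0.054, -0.999], [-1.0, -0.0, -0.001]]
yaw now -3.1 roll 0.002 then dx 0.0849 dy -0.0005 dz 0.0015 (axes y [ 0.998 -0.056  0.   ] z [-0.056 -0.998 -0.   ])
```

View pics/u7sidez.png

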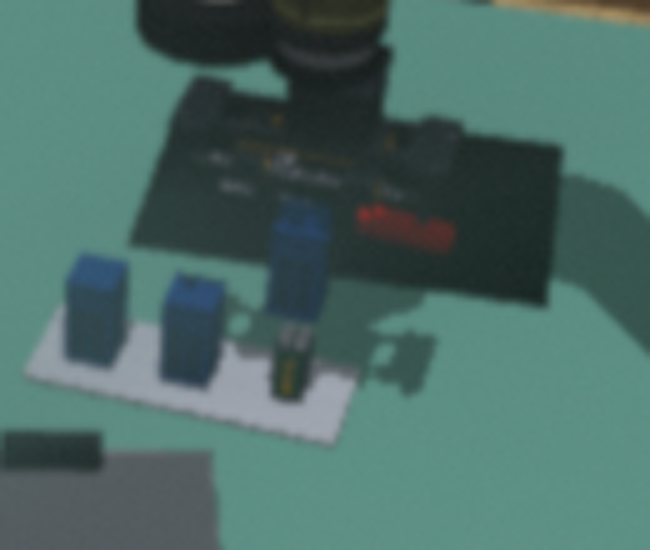

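The third cover hangs over the last post (zoomed px 292,345). I lower it in two stages.

Emit:
{"name": "arm_command", "arguments": {
  "plan": [
    [0.03,0.01,0,0.001,0],
    [0.03,0.012,0,0,0],
    [0.03,0.005,0,0,0],
    [0.03,0.008,0,0,0],
    [0.03,0.01,0,0,0],
    [0.03,0,0,0,0]
  ]
}}

```text
clock: 57.65
tool_pos: [0.4554, -0.2094, 0.0912]
eef_rot: [-0.514, -0.486, 0.514, -0.485]
contact_force: [0.3, -0.6, -1.3]
opening: 0.429
```

```bash
python3 -c "
from h import *
go(.4557,-.2086,.052,-3.2)"
```

```text
57.65 [ 0.4554 -0.2094  0.0912] F [ 0.3 -0.6 -1.3] op 0.42914698374412186 q [ 0.61  0.81 -0.44  2.04  0.77  0.46 -0.48]
[[-0.001, 0.998, -0.057], [0.0, -0.057, -0.998], [-1.0, -0.002, -0.0]]
yaw now -3.3 roll -0.001 then dx 0.0392 dy 0.0002 dz -0.0008 (axes y [ 0.998 -0.056  0.   ] z [-0.056 -0.998 -0.   ])
```

Emit:
{"name": "arm_command", "arguments": {
  "plan": [
    [0.03,0.01,0,-0.001,0],
    [0.03,0.012,0,0,0],
    [0.03,0.01,0,0,0],
    [0.03,0.005,0,0,0],
    [0.03,0.002,0,0,0],
    [0.03,0.001,0,0,0],
    [0.03,0,0,0,0]
  ]
}}

```text
clock: 58.52
tool_pos: [0.4558, -0.2086, 0.0527]
eef_rot: [-0.514, -0.485, 0.514, -0.486]
contact_force: [-1.7, -0.4, 5.2]
opening: 0.429
```

Emit:
{"name": "arm_command", "arguments": {
  "plan": [
    [0.055,0,0,0,0],
    [0.055,0,0,0,0],
    [0.055,0,0,0,0],
    [0.055,0,0,0,0],
    [0.055,-0.03,0,0,0],
    [0.055,-0.06,0,0,0],
    [0.088,-0.04,0,0,0],
    [0.088,0,0,-0.06,0],
    [0.088,0,0,-0.06,-0.165],
    [0.088,0,0,-0.06,-0.167],
    [0.088,0,0,-0.06,0],
    [0.088,0,0,-0.06,0]
  ]
}}

```text
clock: 60.02
tool_pos: [0.4232, 0.0881, 0.1819]
eef_rot: [0.427, 0.564, -0.427, 0.564]
contact_force: [1.5, 1.2, -0.4]
opening: 0.999
```

Emit:
{"name": "arm_command", "arguments": {
  "plan": [
    [0.088,0,0,-0.06,0],
    [0.088,0,0,-0.04,0],
    [0.088,0,0,0,0]
  ]
}}

```text
clock: 60.4
tool_pos: [0.3957, 0.1864, 0.1823]
eef_rot: [0.426, 0.566, -0.424, 0.565]
contact_force: [-0.0, 1.0, -0.0]
opening: 0.999
```

```bash
python3 seat.py v3; python3 -c "
from h import *
s=st()
z=np.load('pics/v3t.npz');im=z['im'];P=cloud('top',z['d'])
cv2.imwrite('pics/v3tz.png',cv2.resize(im[160:290,165:375,::-1],None,fx=3.8,fy=3.8,interpolation=2))
"
```

```text
-0.075 none
0 top z [ 0.0825 -0.0314 -0.0195] a [-0.0173  0.0186] b [-0.0172  0.022 ] face b [ 0.0211 -0.0232  0.013 ] 76
0.075 top z [ 0.0823 -0.0237  0.0342] a [0.0566 0.0931] b [-0.0178  0.0237] face b [0.0199 0.0196 0.0018] 51
60.5 [0.3965 0.182  0.1818] F [-0.4 -0.8 -0.5] op 0.9963509846862939 q [-0.14  0.61 -0.61  2.16  0.66  0.56 -0.97]
[[-0.0, 0.962, 0.272], [-0.001, 0.272, -0.962], [-1.0, -0.001, 0.001]]
```

View pics/v3z.png

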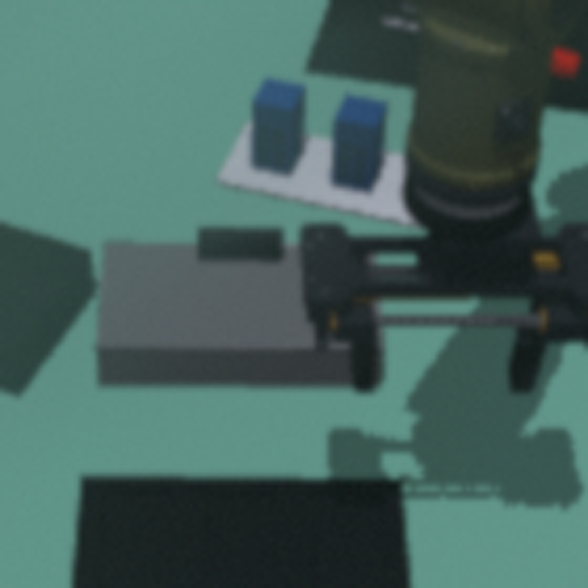

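View pics/v3tz.png

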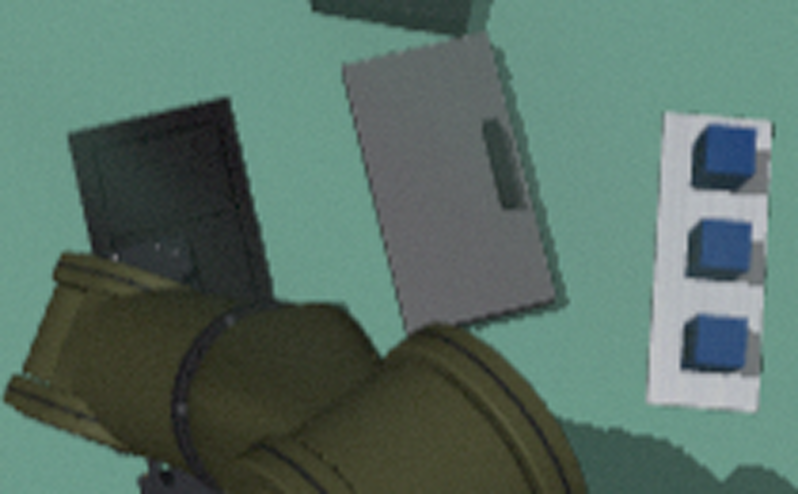

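All three covers are on their posts. I measure their tops from the top view, then the lid pose and the tub.

Run:
```python
from h import *
z=np.load('pics/v3t.npz');im,d=z['im'].astype(int),z['d'];P=cloud('top',d);H=P[...,2]
u,v=np.meshgrid(np.arange(560),np.arange(420))
def rect(m,name,zz):
    c,_=cv2.findContours(m.astype(np.uint8),cv2.RETR_EXTERNAL,cv2.CHAIN_APPROX_NONE)
    c=max(c,key=cv2.contourArea)
    w=np.array([ray('top',a,b,zz)[:2] for a,b in c[:,0]])*1000
    print(name,cv2.minAreaRect(w.astype(np.float32)))
g=(abs(im[...,0]-im[...,2])<20)
L=(u>250)&(u<318)&(v>165)&(v<255)
rect(L&(H>.033)&(H<.1),'lid',.046)
rect(L&(H>.062)&(H<.1),'bar',.074)
Ex=np.array([np.cos(np.radians(-3.2)),np.sin(np.radians(-3.2))]);Ey=np.array([-Ex[1],Ex[0]])
D=P[...,:2]-[.5305,-.2148];a=D@Ex;b=D@Ey
for k in(-.075,0,.075):
    m=(abs(a-k)<.03)&(abs(b)<.03)&(H>.074)&(H<.1)
    print(k,m.sum(),'a',np.percentile(a[m]-k,[3,97]).round(4),'b',np.percentile(b[m],[3,97]).round(4),'z',np.median(H[m]).round(4))
```

```text
lid ((582.4432983398438, 1.1429595947265625), (224.89022827148438, 121.29833221435547), 15.579598426818848)
bar ((593.206298828125, -38.80757522583008), (69.43556213378906, 13.007345199584961), 15.078169822692871)
-0.075 176 a [-0.0158  0.0208] b [-0.0187  0.018 ] z 0.0816
0 175 a [-0.0156  0.0209] b [-0.0177  0.0189] z 0.0818
0.075 171 a [-0.0159  0.0211] b [-0.0171  0.0193] z 0.0819
```

All covers have tops at 81.6–81.9 mm (home is 81), about 2.5 mm off centre at most, and are level. Now the lid: its bar is at (0.5935, −0.039).

```bash
python3 -c "
from h import *
go(.5935,-.039,.053,15.5)"
```

```text
60.5 [0.3965 0.182  0.1818] F [-0.4 -0.8 -0.5] op 0.9963509846862939 q [-0.14  0.61 -0.61  2.16  0.66  0.56 -0.97]
[[-0.0, 0.962, 0.272], [-0.001, 0.272, -0.962], [-1.0, -0.001, 0.001]]
yaw now 15.8 roll 0.005 then dx 0.1288 dy 0.1308 dz 0.2656 (axes y [0.964 0.267 0.   ] z [ 0.267 -0.964  0.   ])
```

Emit:
{"name": "arm_command", "arguments": {
  "plan": [
    [0.088,0,0.015,0.03,0.005],
    [0.088,0,0.022,0.045,0],
    [0.088,0,0.022,0.045,0],
    [0.088,0,0.022,0.045,0],
    [0.088,0,0.022,0.045,0],
    [0.088,0,0.0278,0.0556,0],
    [0.088,0.02,0,0,0],
    [0.088,0.025,0,0,0],
    [0.088,0.025,0,0,0],
    [0.088,0,0,0,0],
    [0.088,0,0,0,0]
  ]
}}

```text
clock: 61.88
tool_pos: [0.5938, -0.0395, 0.1126]
eef_rot: [0.429, 0.562, -0.429, 0.563]
contact_force: [0.2, -0.6, 0.9]
opening: 1.0
```

```bash
python3 -c "
from h import *
go(.5935,-.039,.053,15.5)"
```

```text
61.875 [ 0.5938 -0.0395  0.1126] F [ 0.2 -0.6  0.9] op 1.0002296813976919 q [ 0.33  0.88 -0.61  1.75  0.72  0.75 -0.39]
[[0.001, 0.964, 0.265], [-0.0, 0.265, -0.964], [-1.0, 0.0, 0.0]]
yaw now 15.4 roll -0.002 then dx 0.0596 dy -0.0002 dz -0.0006 (axes y [0.964 0.267 0.   ] z [ 0.267 -0.964  0.   ])
```

Emit:
{"name": "arm_command", "arguments": {
  "plan": [
    [0.088,0.02,0,0,-0.002],
    [0.088,0.02,0,0,0],
    [0.088,0.014,0,0,0],
    [0.088,0.005,0,0,0],
    [0.088,0,0,0,0],
    [0.06,0,0,0,0],
    [0.06,0,0,0,0],
    [0.06,0,0,0,0],
    [0.06,0,0,0,0],
    [0.06,0,0,0,0]
  ],
  "force": 60
}}

```text
clock: 63.12
tool_pos: [0.5936, -0.0386, 0.0534]
eef_rot: [0.427, 0.563, -0.428, 0.563]
contact_force: [-1.9, -0.8, 5.6]
opening: 0.788
```

Emit:
{"name": "arm_command", "arguments": {
  "plan": [
    [0.06,-0.008,0,0,0],
    [0.06,-0.014,0,0,0],
    [0.06,-0.014,0,0,0],
    [0.06,0,-0.001,-0.025,0],
    [0.06,0,-0.001,-0.04,0],
    [0.06,0,0,-0.045,0],
    [0.06,0,0,-0.045,0],
    [0.06,0,0,-0.04,0],
    [0.06,0,0,-0.0285,0],
    [0.06,0,0,0,0],
    [0.06,0,0,0,0]
  ]
}}

```text
clock: 64.5
tool_pos: [0.5322, 0.1751, 0.0893]
eef_rot: [0.428, 0.562, -0.428, 0.563]
contact_force: [-0.3, 0.8, -1.9]
opening: 0.787
```

```bash
cat > lid2.py <<'E'
import sys
from h import *
st()
im,d=snap('top',sys.argv[1]+'t');P=cloud('top',d);H=P[...,2]
u,v=np.meshgrid(np.arange(560),np.arange(420))
im2,d2=snap('side',sys.argv[1]+'s')
cv2.imwrite('pics/%sz.png'%sys.argv[1],cv2.resize(im2[200:320,220:360,::-1],None,fx=4.5,fy=4.5,interpolation=2))
cv2.imwrite('pics/%stz.png'%sys.argv[1],cv2.resize(im[160:290,165:375,::-1],None,fx=3.8,fy=3.8,interpolation=2))
P=cloud('side',d2)
E=np.array([[.964,.267],[-.267,.964]])
L=(P[...,:2]-[.5206,.2158])@E.T
H=P[...,2]
for y in range(-60,75,10):
    m=(abs(L[...,0])<.09)&(abs(L[...,1]-y/1000)<.004)&(H<.12)&(H>-.01)
    if m.sum(): print(y,m.sum(),np.round(np.percentile(H[m],[10,50,90]),4))
E
python3 lid2.py w1
```

```text
64.5 [0.5322 0.1751 0.0893] F [-0.3  0.8 -1.9] op 0.7874598973527764 q [-0.1   0.87 -0.53  1.87  0.75  0.61 -0.83]
[[0.001, 0.963, 0.268], [-0.001, 0.268, -0.963], [-1.0, 0.0, 0.002]]
-60 31 [0.0806 0.0828 0.0844]
-50 65 [0.0816 0.0839 0.1094]
-40 207 [0.0816 0.0939 0.1112]
-30 184 [0.0813 0.0841 0.1101]
-20 127 [0.0809 0.0827 0.0853]
-10 130 [0.0804 0.0827 0.0847]
0 140 [0.0809 0.0827 0.0849]
10 130 [0.0809 0.0826 0.0847]
20 141 [0.0803 0.0827 0.085 ]
30 138 [0.0805 0.0829 0.0852]
40 265 [0.004  0.0804 0.0842]
50 248 [0.0089 0.0812 0.0844]
60 850 [0.0059 0.0582 0.0817]
70 185 [-0.0007  0.0026  0.0069]
```

View pics/w1z.png

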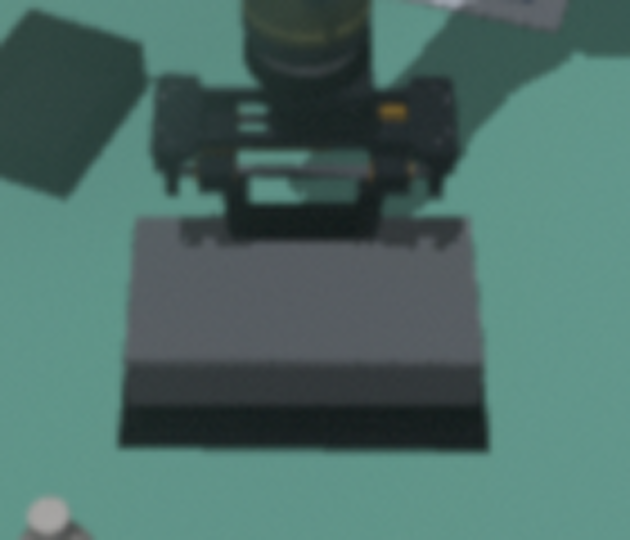

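View pics/w1tz.png

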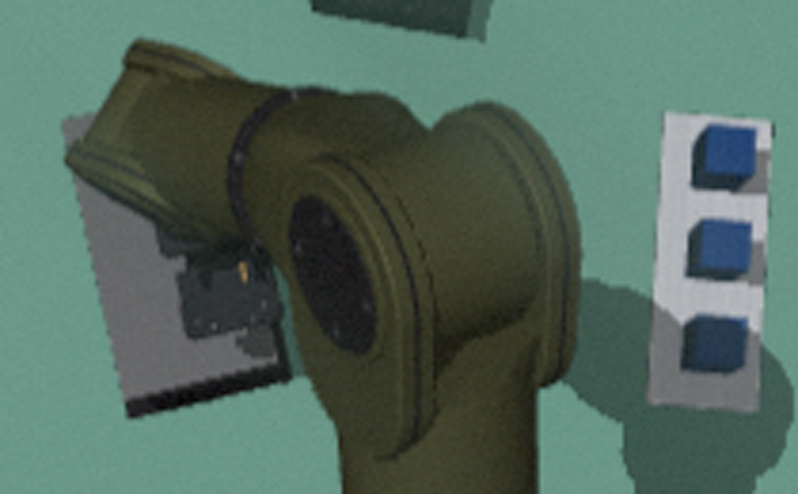

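The lid is level over the tub, within about 1 mm by my reckoning. I lower it, watching the force.

Emit:
{"name": "arm_command", "arguments": {
  "plan": [
    [0.06,0.01,0,-0.0005,0],
    [0.06,0.01,0,0,0],
    [0.06,0.006,0,0,0],
    [0.06,0.003,0,0,0],
    [0.06,0,0,0,0]
  ]
}}

```text
clock: 65.22
tool_pos: [0.5314, 0.1769, 0.0597]
eef_rot: [0.427, 0.563, -0.428, 0.563]
contact_force: [0.3, 0.4, -2.7]
opening: 0.788
```

Emit:
{"name": "arm_command", "arguments": {
  "plan": [
    [0.06,0.002,0,0,0],
    [0.06,0.002,0,0,0],
    [0.06,0,0,0,0],
    [0.06,0,0,0,0]
  ]
}}

```text
clock: 65.72
tool_pos: [0.5318, 0.177, 0.0574]
eef_rot: [0.428, 0.563, -0.427, 0.564]
contact_force: [0.2, -1.0, 10.3]
opening: 0.789
```

Emit:
{"name": "arm_command", "arguments": {
  "plan": [
    [0.088,0,0,0,0],
    [0.088,0,0,0,0],
    [0.088,0,0,0,0],
    [0.088,0,0,0,0],
    [0.088,-0.03,0,0,0],
    [0.088,-0.06,0,0,0],
    [0.088,-0.06,0,0,0],
    [0.088,-0.02,0.0,0.06,0],
    [0.088,0,0.0,0.06,0],
    [0.088,0,0,0.05,0],
    [0.088,0,0,0,0]
  ]
}}

```text
clock: 67.1
tool_pos: [0.5777, 0.0076, 0.2248]
eef_rot: [0.429, 0.561, -0.431, 0.562]
contact_force: [0.6, -0.3, -0.5]
opening: 0.998
```

```bash
python3 lid2.py w2
python3 - <<'E'
from h import *
z=np.load('pics/w2t.npz');im,d=z['im'].astype(int),z['d'];P=cloud('top',d);H=P[...,2]
z0=np.load('pics/top0.npz');H0=cloud('top',z0['d'])[...,2]
u,v=np.meshgrid(np.arange(560),np.arange(420))
def rect(m,name,zz):
    c,_=cv2.findContours(m.astype(np.uint8),cv2.RETR_EXTERNAL,cv2.CHAIN_APPROX_NONE)
    c=max(c,key=cv2.contourArea)
    w=np.array([ray('top',a,b,zz)[:2] for a,b in c[:,0]])*1000
    print(name,cv2.minAreaRect(w.astype(np.float32)))
reg=(u>175)&(u<245)&(v>175)&(v<280)
for h,n in((H0,'before'),(H,'now')):
    rect(reg&(h>.035)&(h<.062),'lid '+n,.05)
    m=reg&(h>.045)&(h<.06);A=np.c_[np.ones(m.sum()),P[m][:,:2]-[.52,.216]];print(np.linalg.lstsq(A,h[m],rcond=None)[0].round(4))
Ex=np.array([np.cos(np.radians(-3.2)),np.sin(np.radians(-3.2))]);Ey=np.array([-Ex[1],Ex[0]])
D=P[...,:2]-[.5305,-.2148];a=D@Ex;b=D@Ey
for k in(-.075,0,.075):
    m=(abs(a-k)<.03)&(abs(b)<.03)&(H>.074)&(H<.1)
    if m.sum(): print(k,m.sum(),np.percentile(a[m]-k,[3,97]).round(4),np.percentile(b[m],[3,97]).round(4),np.median(H[m]).round(4))
E
```

```text
67.1 [0.5777 0.0076 0.2248] F [ 0.6 -0.3 -0.5] op 0.9980137700885762 q [ 0.3   0.72 -0.7   1.71  0.57  0.93 -0.37]
[[-0.001, 0.966, 0.26], [-0.004, 0.26, -0.966], [-1.0, -0.002, 0.003]]
-60 12 [0.0474 0.0493 0.0504]
-50 67 [0.0494 0.0514 0.0533]
-40 139 [0.0497 0.0527 0.08  ]
-30 186 [0.0492 0.0529 0.0733]
-20 120 [0.0494 0.0517 0.0538]
-10 124 [0.0488 0.0514 0.054 ]
0 123 [0.0491 0.0516 0.0534]
10 131 [0.0495 0.0516 0.0538]
20 138 [0.0486 0.0509 0.0536]
30 135 [0.0492 0.0513 0.0534]
40 137 [0.0491 0.0512 0.0537]
50 143 [0.0484 0.0514 0.0533]
60 660 [0.0087 0.0325 0.0515]
70 189 [-0.0003  0.0028  0.007 ]
lid before ((520.626220703125, 215.7637939453125), (225.322265625, 121.56958770751953), 15.479645729064941)
[ 0.0512  0.0013 -0.0006]
lid now ((522.1041870117188, 216.5280303955078), (225.6714630126953, 121.63108825683594), 16.036361694335938)
[ 0.0511 -0.0004  0.0014]
0.075 48 [0.0024 0.0214] [-0.0173  0.0097] 0.0821
```

View pics/w2z.png

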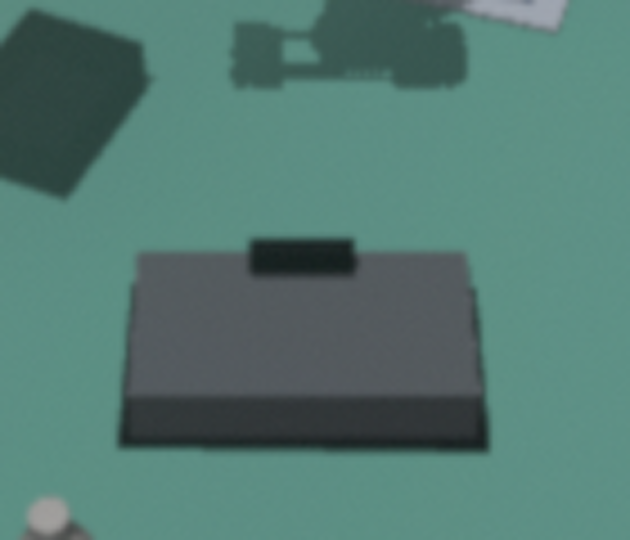

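View pics/w2t.png

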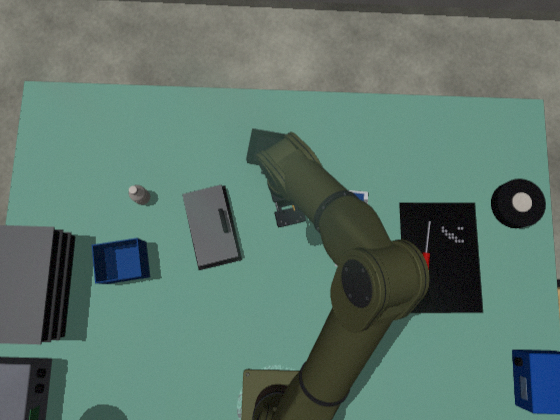

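The lid is seated: top 51.1 mm against 51.2 mm originally, level, within 2 mm of its start. A last check of the covers in the side view.

```bash
python3 seat.py x1
```

```text
-0.075 top z [ 0.0822  0.0284 -0.0127] a [-0.0918 -0.0573] b [-0.019   0.0226] face b [ 0.019   0.0064 -0.0523] 90
0 top z [ 0.0822 -0.0259 -0.0031] a [-0.0178  0.0182] b [-0.0155  0.0236] face b [ 0.0217 -0.0383  0.0897] 37
0.075 top z [ 0.0823 -0.0074 -0.0026] a [0.0574 0.093 ] b [-0.0163  0.0217] face b [0.0188 0.0325 0.0334] 64
```

View pics/x1s.png

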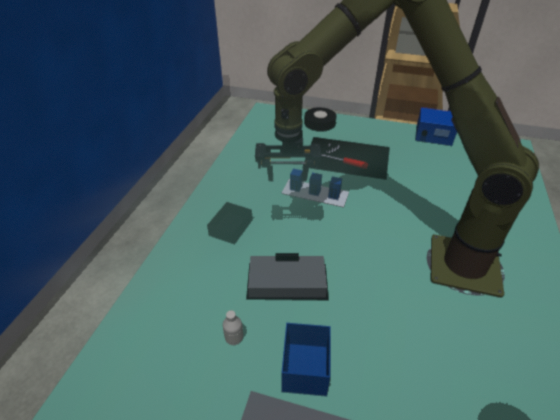

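All three covers stand at px (296,180), (316,184) and (336,188) with tops at 82 mm. The lid is seated at (288,277), the bystanders are in place and the gripper is clear. I hand in.

```bash
python3 -c "
from plant import r
print(r.finish_job())"
```

```text
the job is handed in; nothing more can be done
None
```

I tipped, lifted and parked the lid, put all three covers on their modules, and put the lid back on the tub. I handed the job in at about 67 s of the 208 s allowed; no verdict was reported.

- **Lid tip:** The first try at 20 N raised the lid level instead of tipping it. I set it back, gripped at 4 N, and it tipped about 15.4° with the opposite edge still down. I then lowered it, gripped at 60 N, and stood it on the bench about 0.22 m from the tub.
- **Covers:** I hung each one from its closed end at 3–4 N and bounced it until it swung mouth-down. I pressed it upright on the bench, regripped at 35 N, and lowered it over its own module until it met the plate.
- **Covers, last check:** Tops read about 82 mm in both views (81 mm when home), with no tilt visible. The top view put them about 2.5 mm off the post axis along the carrier, which the side view did not show; the limit is 7 mm.
- **Lid, last check:** Its top is at 51.1 mm, against 51.2 mm at the start. It is level, within 2 mm sideways and about 0.6° in turn of where it began.
- **Bystanders:** The bin, bottle, housing and driver look unmoved in the final pictures. The gripper is clear of everything.

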